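# Load the bottle carrier, hang it on the disinfecting stand and start the timer

### The arm

A 6-joint arm with a two-finger parallel gripper is mounted at the origin on a cart in front of the work surface, level with it; the furniture and walls round the work are solid. World frame = base frame: x ahead of the robot, y to its left, z up, the work surface at z = 0. Lengths are in mm, angles in rad, forces in N, time in s.
With the tool pointing down it reaches from about 275 to 750 mm from the base axis. Payload 10.2 kg.
Tool frame: the origin (TCP) lies midway between the tips of the shut fingers; the grasp point (between the pads) lies grasp_offset behind it (grasp_offset is the distance from the TCP to the grasp point, in mm); x points along the fingers, z is the direction in which the jaws open and shut, and the axes are right-handed (so a half turn about x gives the same grasp; the last joint's range is limited). The gripper opens to 85 mm and grips with 20 to 120 N. Pads are 22 mm wide; open, the fingers measure 114 mm over their backs; the gripper's body (76 mm by 85 mm) begins 54 mm behind the grasp point. The pads swing forward as they close: fully open they stand 13 mm farther back than shut.
Start: joints at [1.059, 0.313, 1.498, -0, 1.331, -0.223], TCP at [149.534, 503.26, 231.294] pointing down, gripper open.
Joint ranges: [-2.94, 2.94], [-0.97, 2.17], [0.19, 2.56], [-1.23, 4.37], [0.02, 3.11], [-2.88, 2.88]. Speed limits (rad/s): [2.39, 2.39, 3.01, 3.14, 3.14, 3.14].

### API

Orientations are given as a unit quaternion [w, x, y, z].
In Python, from rig import sense, capture, calibration, finish_job, grasp_offset gives the robot as it stands.
- The arm moves only by the shell command python3 -m jog 'ROWS' [FORCE]. ROWS is JSON, a list of rows, each an object with "linear": the shift along the tool's x, y, z scaled (see below), a list of three; "rotation": the turn, a rotation vector about the tool's x, y, z scaled (see below), a list of three; "grip": the finger opening in mm, from 0 to 85.4. A call has 1 to 20 rows; each row is the pose to reach, as a shift and turn from the pose measured when the call began, along the tool's axes at that moment; what a row does not reach only later rows make up. The controller multiplies each number of a shift by 0.3 m and each number of a turn by 0.5 rad. A row lasts 1/12 s, in which the tool goes at most 41.7 mm and 7.16 degrees, less where a joint would pass 70% of its speed; a pose out of reach is approached as far as the arm can. A call with a number of a shift or a turn outside -1 to 1 is refused whole. A call with a gripper value outside its range is refused whole. The fingers move at their own pace and stop on an object; FORCE is the grip in N (left out, the last holds). Time passes only in rows, so rows that repeat a pose let the fingers close. It gives the time, the measured TCP pose, the force and the opening at its end, in the units of the state.
- sense(): the state, without advancing time (a new reading comes with each control period).
- capture(name): name is "scene" or "top" or "wrist"; returns (picture, depth): 480x640x3 uint8, red, green, blue; 480x640 float32, mm along the optical axis (not along the pixel's ray), 0 where there is no reading.
- calibration(name): a dict with "intrinsics" (3x3 intrinsics, pixels), "dist" ([k1, k2, p1, p2, k3] as OpenCV has them; the pictures are not rectified), "world_from_camera" (4x4, takes a point from camera to world coordinates). Camera axes: x right, y up, looking along -z (the intrinsics and any distortion apply to the point x, -y, -z); pixel columns grow to the right and rows downward; lengths in mm; the calibration is good to about 2 mm. A picture is of the moment at which its call begins: read the wrist's pose just before it. calibration takes no time and is no camera call; for the wrist camera it gives the pose at the moment of the call.
- finish_job(): hands the job in, once; it reports no verdict.
The state is a dict: "time_s": time; "joints": joint angles; "dq": joint speeds; "tau": joint torques, N m; "eef_pos": TCP position; "ee_rot": TCP orientation; "force": force on the tool from outside, world axes, zero at the start; "wrist_torque": the same for the moment, N m; "grip_width": opening from 0.0 (shut) to 1.0 (fully open).
Only numpy, scipy, OpenCV 4.12 (cv2) and the standard library are available. Lean on these libraries where they do the work, as an engineer would, in place of code of your own. Each camera call takes 0.05 s, during which the arm holds its last target.

### The job

First turn the disinfecting stand's timer knob anticlockwise to its stop, so that the lamps are off, and leave it there while you stand every white syrup bottle on the counter upright in a compartment of the blue carrier. Then hang the loaded carrier by its handle on both arms of the stand's hook, so that it hangs free, and last turn the timer clockwise all the way to its end stop. Leave the other goods on the counter where they are.

Things in the scene. Friction and masses are not known exactly. Their poses are not given: they have to be found in the camera images.
- uv_stand: White bottle-disinfecting stand fixed to the cupboard: foot, post (24 mm thick, 320 mm high, its head 94 mm wide) with two lamp tubes, a twin-arm steel hook, and a low timer box (34 mm high, 86 x 94 mm, centred 110 mm in front and 137 mm left of the origin). Origin on the table under the post; -x is its front. Two hook arms, 8 mm round bars, run forward from the post's head at y = -35 and +35 mm, 62 mm clear between.
- hook_seat (a point): Where the middle of the carrier's handle bar lies when hung: midway between the two hook arms, 125 mm in front of the post's axis. Axes as the stand's. Arms' upper side here is 5 mm below this point; they are level for 12 mm to either side in x, rise towards the post behind, and at the front turn up to tips 37 mm in front (-x) of this point and 22 mm above it.
- timer (a joint): Lamp timer knob on the timer box; axis vertical. 0 = anticlockwise end stop (off), grows as it turns clockwise seen from above, 2.4 rad = clockwise end stop (full time). Stiffness: friction about 0.03 N m; stays where it is left.
- timer_grip (a point): Point on the timer knob's axis at the height to grip, turning with the knob: its x axis lies along the knob's raised bar grip (46 mm long, 14 mm thick, 30 mm high, top 7 mm above this point), so fingers close along its y axis. The knob's disc (48 mm wide) lies 23 mm below this point, the timer box's top 37 mm below.
- carrier: Blue loose plastic bottle carrier, 166 (x) x 166 (y) x 60 mm, 0.4 kg, floor 4 mm thick. Origin: centre of its underside. Four open corner compartments, 53 x 53 mm inside, centred at x = +-53.5 mm, y = +-53.5 mm (narrower gaps lie between them). A rigid steel bail handle stands over its middle line: uprights at y = +-84 mm, top bar along y.
- handle (a point): Middle of the carrier's handle bar (10 mm round, level, straight for 140 mm along y), 195 mm above the carrier's underside. Axes as the carrier's. Tops of loaded bottles stay 69 mm below the bar, under the hook arms. The bar passes over the middle, so bottles go in from above on either side of it (fingers closing along the carrier's y stay clear of it).
- bottle_a: White plastic syrup bottle, 44 mm in diameter, 120 mm tall, with a lilac dosing cup over its cap, 0.1 kg, standing upright on the table; may be absent. Body straight-sided up to about 95 mm, narrower above; grasp round the body. Origin: centre of its underside, z up its axis.
- bottle_b: White plastic syrup bottle, 44 mm in diameter, 116 mm tall, with a lilac dosing cup over its cap, 0.1 kg, standing upright on the table; may be absent. Body straight-sided up to about 95 mm, narrower above; grasp round the body. Origin: centre of its underside, z up its axis.
- bottle_c: White plastic syrup bottle, 44 mm in diameter, 120 mm tall, with a whitish dosing cup over its cap, 0.1 kg, standing upright on the table; may be absent. Body straight-sided up to about 95 mm, narrower above; grasp round the body. Origin: centre of its underside, z up its axis.
- bottle_d: White plastic syrup bottle, 47 mm in diameter, 122 mm tall, with a whitish dosing cup over its cap, 0.1 kg, standing upright on the table; may be absent. Body straight-sided up to about 95 mm, narrower above; grasp round the body. Origin: centre of its underside, z up its axis.
- tape_rolls: Bystander, not part of the job: stack of white surgical tape rolls with green spools, 60 mm wide, 73 mm tall. Origin: centre of its underside.
- white_pot: Bystander, not part of the job: white cream pot, 54 mm wide, 47 mm tall. Origin: centre of its underside.
- green_carton: Bystander, not part of the job: green medicine carton, 58x78x84 mm. Origin: centre of its underside.
- tan_pot: Bystander, not part of the job: cream pot with tan lid, 50 mm wide, 46 mm tall. Origin: centre of its underside.
- dropper: Bystander, not part of the job: white dropper bottle, 36 mm wide, 127 mm tall. Origin: centre of its underside.
- small_amber: Bystander, not part of the job: small amber bottle with white cap, 38 mm wide, 76 mm tall. Origin: centre of its underside.

How it is judged (in metres and radians):
On the way, in this order (a step that is already met when the one before it is completed fails the run):
1. the timer stands at its anticlockwise stop (off) (value of joint timer below 0.08 rad), for 0.2 s.
2. every syrup bottle stands upright in the carrier, the timer still off (x of bottle_a in the frame of carrier between -0.075 and 0.075 m and y of bottle_a in the frame of carrier between -0.078 and 0.078 m and z of bottle_a in the frame of carrier between -0.004 and 0.018 m and angle between the z axis of each of bottle_a, bottle_b, bottle_c, bottle_d and the z axis of carrier, either way round below 0.4 rad and x of bottle_b in the frame of carrier between -0.075 and 0.075 m and y of bottle_b in the frame of carrier between -0.078 and 0.078 m and z of bottle_b in the frame of carrier between -0.004 and 0.018 m and x of bottle_c in the frame of carrier between -0.075 and 0.075 m and y of bottle_c in the frame of carrier between -0.078 and 0.078 m and z of bottle_c in the frame of carrier between -0.004 and 0.018 m and x of bottle_d in the frame of carrier between -0.075 and 0.075 m and y of bottle_d in the frame of carrier between -0.078 and 0.078 m and z of bottle_d in the frame of carrier between -0.004 and 0.018 m and value of joint timer below 0.08 rad), for 0.2 s.
3. the loaded carrier hangs by its handle on both hook arms, let go, the timer still off (all of step 2 and x of handle in the frame of hook_seat between -0.032 and 0.032 m and y of handle in the frame of hook_seat between -0.03 and 0.03 m and z of handle in the frame of hook_seat between -0.01 and 0.014 m and angle between carrier's own z axis and vertical below 0.5 rad and contact force between carrier and uv_stand above 2 N and contact force between carrier and the fingers below 0.2 N), for 0.3 s.
At the end, for the whole second after the job is handed in: Every present bottle stands in the carrier (upright to it within 0.4 rad, base within 18 mm of its underside); the carrier hangs from both hook arms, handle within 32 mm (x), 30 mm (y) and 10-14 mm (z) of the seat, tilted under 0.5 rad, almost still, let go; the timer is above 2.3 rad (x of bottle_a in the frame of carrier between -0.075 and 0.075 m and y of bottle_a in the frame of carrier between -0.078 and 0.078 m and z of bottle_a in the frame of carrier between -0.004 and 0.018 m and angle between the z axis of each of bottle_a, bottle_b, bottle_c, bottle_d and the z axis of carrier, either way round below 0.4 rad and x of bottle_b in the frame of carrier between -0.075 and 0.075 m and y of bottle_b in the frame of carrier between -0.078 and 0.078 m and z of bottle_b in the frame of carrier between -0.004 and 0.018 m and x of bottle_c in the frame of carrier between -0.075 and 0.075 m and y of bottle_c in the frame of carrier between -0.078 and 0.078 m and z of bottle_c in the frame of carrier between -0.004 and 0.018 m and x of bottle_d in the frame of carrier between -0.075 and 0.075 m and y of bottle_d in the frame of carrier between -0.078 and 0.078 m and z of bottle_d in the frame of carrier between -0.004 and 0.018 m and x of handle in the frame of hook_seat between -0.032 and 0.032 m and y of handle in the frame of hook_seat between -0.03 and 0.03 m and z of handle in the frame of hook_seat between -0.01 and 0.014 m and angle between carrier's own z axis and vertical below 0.5 rad and contact force between carrier and uv_stand above 2 N and contact force between carrier and the fingers below 0.2 N and value of joint timer above 2.3 rad and linear speed of carrier below 0.08 m/s); the robot touches nothing.
It fails at once if a bystander is moved more than 40 mm (distance of any of tape_rolls, white_pot, green_carton, tan_pot, dropper, small_amber from where it was at the start of the episode above 0.04 m).
Of bottle_a, bottle_b, bottle_c, bottle_d only 2 to 4 are there at a start; the rules pass over those that are not, and their reading is None.
At some moment in a run one of carrier may be knocked a few centimetres aside while the robot is not near it.
It also fails if it takes over 210 s, if anything falls off the work surface, if the arm or the gripper's body presses on something with over 40 N, if the wrist force passes 120 N, or if a joint passes its speed limit or range.

## Working session

There is one attempt and no reset: what is moved stays moved. The work goes in short steps, Python scripts to look and compute and a shell command to move; the robot and the scene stay as the last step left them, time stands still between calls to the robot, and variables do not carry over. Pictures are saved under pics/ and viewed, and the job is handed in when it is done.

```bash
ls; mkdir -p pics; python3 - <<'E'
from rig import sense, capture, calibration, grasp_offset
import cv2,numpy as np
print(sense(), grasp_offset)
for n in ["scene","top","wrist"]:
    c=calibration(n); print(n,np.round(c["intrinsics"],1).tolist(),np.round(c["dist"],4),np.round(c["world_from_camera"],3).tolist())
    p,d=capture(n); cv2.imwrite(f"pics/{n}0.png",p[...,::-1]); np.save(f"{n}0.npy",d)
E
```

```text
pics
{'time_s': 0.0, 'joints': array([ 1.05859787e+00,  3.13465884e-01,  1.49844870e+00,  2.89231941e-05,
        1.33098936e+00, -2.23411219e-01]), 'dq': array([-0.00102881, -0.00093066, -0.00098536, -0.0019457 , -0.00111939,
        0.00017246]), 'tau': array([ 5.27692373e-04, -4.12269580e+01, -2.59740365e+01, -2.09141963e-04,
        4.21415549e-03,  1.01015269e-05]), 'eef_pos': array([149.39594812, 503.02724305, 230.72257184]), 'ee_rot': array([ 0.5663164 , -0.42302738,  0.567172  ,  0.42266949]), 'force': array([-0.05513909,  0.16192542, -0.90661122]), 'wrist_torque': array([-0.03172921, -0.0445668 ,  0.00506666]), 'grip_width': 0.9985533540877243} 18.700000000000003
scene [[547.8, 0.0, 318.9], [0.0, 547.8, 246.2], [0.0, 0.0, 1.0]] [-0.0749  0.      0.      0.      0.    ] [[-0.85, 0.449, -0.274, 65.946], [-0.526, -0.709, 0.47, 884.183], [0.016, 0.544, 0.839, 1639.475], [0.0, 0.0, 0.0, 1.0]]
top [[613.6, 0.0, 329.6], [0.0, 613.6, 238.6], [0.0, 0.0, 1.0]] [0.0668 0.     0.     0.     0.    ] [[0.21, 0.77, -0.603, -755.059], [-0.978, 0.158, -0.139, -236.875], [-0.012, 0.619, 0.785, 1837.62], [0.0, 0.0, 0.0, 1.0]]
wrist [[342.9, 0.0, 322.6], [0.0, 342.9, 237.5], [0.0, 0.0, 1.0]] [-0.0121  0.      0.      0.      0.    ] [[0.285, -0.92, -0.27, 80.714], [0.959, 0.273, 0.081, 523.215], [-0.0, -0.282, 0.959, 372.54], [0.0, 0.0, 0.0, 1.0]]
```

View pics/scene0.png

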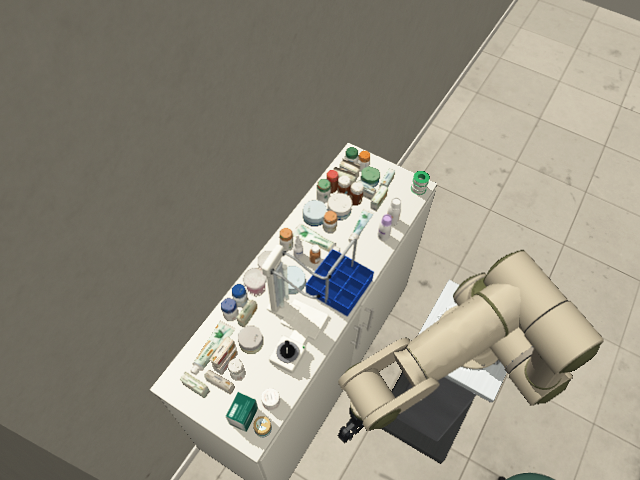

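View pics/top0.png

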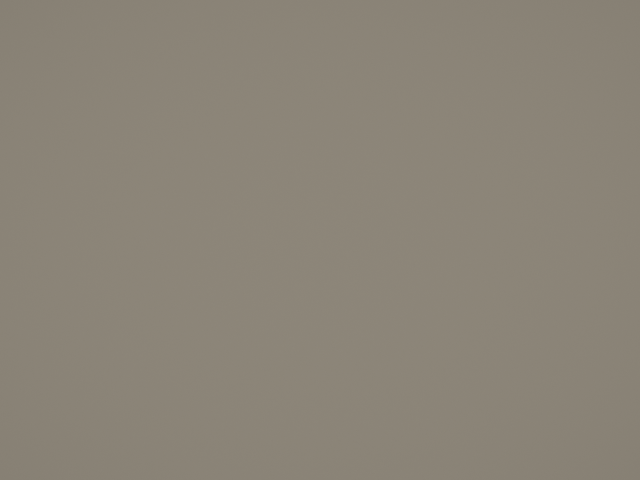

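View pics/wrist0.png

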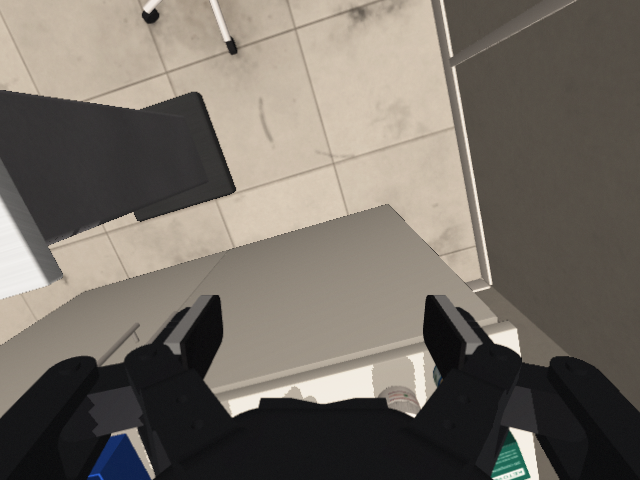

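The scene camera shows the counter: carrier at (340,282), stand at (275,285), knob at (288,350), lilac bottle at (386,225), whitish one at (396,207). The top view is blank and the wrist camera sees mostly the cupboard front. I'll build the deprojection helpers and zoom in.

```bash
cat > h.py <<'E'
import numpy as np,cv2
from rig import sense,capture,calibration,grasp_offset
from scipy.spatial.transform import Rotation as R
def deproj(c,us,d):
    us=np.atleast_2d(us).astype(float); d=np.atleast_1d(d).astype(float)
    n=cv2.undistortPoints(us[:,None,:],np.array(c["intrinsics"]),np.array(c["dist"]))[:,0]
    P=np.c_[n[:,0]*d,-n[:,1]*d,-d,np.ones(len(d))]
    return (np.array(c["world_from_camera"])@P.T).T[:,:3]
def cloud(c,depth):
    v,u=np.mgrid[:480,:640]; return deproj(c,np.c_[u.ravel(),v.ravel()],depth.ravel()).reshape(480,640,3)
def project(c,P):
    P=np.atleast_2d(P); T=np.linalg.inv(np.array(c["world_from_camera"]))
    q=(T@np.c_[P,np.ones(len(P))].T).T[:,:3]; q=q*[1,-1,-1]
    return cv2.projectPoints(q,np.zeros(3),np.zeros(3),np.array(c["intrinsics"]),np.array(c["dist"]))[0][:,0]
def rot(s=None):
    s=s or sense(); q=s["ee_rot"]; return R.from_quat([q[1],q[2],q[3],q[0]])
def ray_z(c,uv,z):
    P=deproj(c,[uv,uv],[1000,2000]); t=(z-P[0,2])/(P[1,2]-P[0,2]); return P[0]+t*(P[1]-P[0])
def plan(pos,Rm,via=None):
    """numbers for jog from current pose: target TCP pos (mm), target rotation"""
    s=sense(); R0=rot(s); lin=R0.inv().apply(np.array(pos)-s["eef_pos"])/300
    rv=(R0.inv()*Rm).as_rotvec()/0.5
    print("lin",np.round(lin,4).tolist(),"rot",np.round(rv,4).tolist(),"dist",np.round(np.linalg.norm(lin)*300,1),"rows>=",np.ceil(max(np.linalg.norm(lin)*300/41.7,np.linalg.norm(rv)*.5/np.radians(7.16))))
    return lin,rv
def down(yaw):
    """tool x down; jaw (z) direction along horizontal angle yaw(deg)"""
    a=np.radians(yaw); z=np.array([np.cos(a),np.sin(a),0]); x=np.array([0,0,-1.]); y=np.cross(z,x)
    return R.from_matrix(np.c_[x,y,z])
E
python3 - <<'E'
from h import *
c=calibration("scene"); d=np.load("scene0.npy"); W=cloud(c,d)
im=cv2.imread("pics/scene0.png")
crop=im[130:470,140:450]; 
cv2.imwrite("pics/scene_crop.png",cv2.resize(im[225:465,150:400],None,fx=2.5,fy=2.5,interpolation=cv2.INTER_CUBIC)[:600,:800])
cv2.imwrite("pics/scene_crop2.png",cv2.resize(im[140:320,240:450],None,fx=3.3,fy=3.3,interpolation=cv2.INTER_CUBIC)[:600,:800])
t=np.load("top0.npy"); print("top depth",t.min(),t.max())
for n,uv in dict(carton=(242,412),knob=(288,350),pot=(270,398),tan=(262,425),bot1=(396,203),bot2=(386,220),green=(421,180),table=(300,375),tableb=(400,250)).items(): print(n,W[uv[1],uv[0]].round(0))
s=sense();print(rot().as_matrix().round(3))
E
```

```text
top depth 0.0 79.80155
carton [463. 609.  85.]
knob [458. 380.  78.]
pot [425. 526.  57.]
tan [402. 602.  48.]
bot1 [ 431. -268.  114.]
bot2 [  66.  884. 1639.]
green [ 411. -445.   74.]
table [402. 401.  -7.]
tableb [ 362. -223.  -76.]
[[-0.    -0.959  0.285]
 [-0.001  0.285  0.959]
 [-1.     0.    -0.001]]
```

View pics/scene_crop.png

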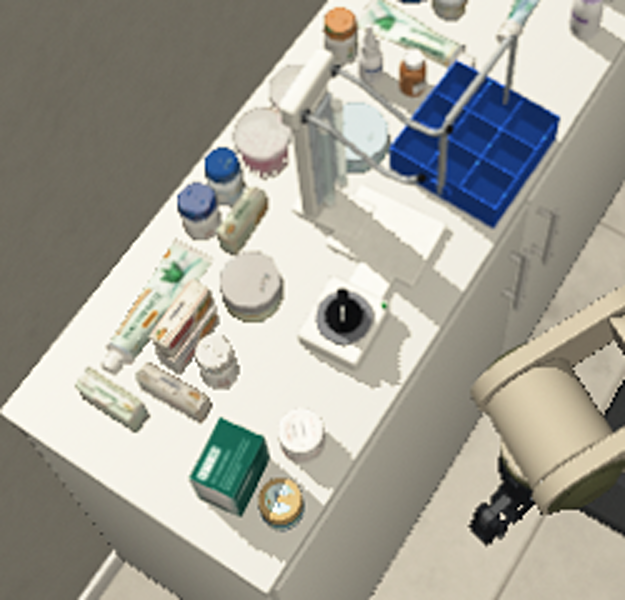

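View pics/scene_crop2.png

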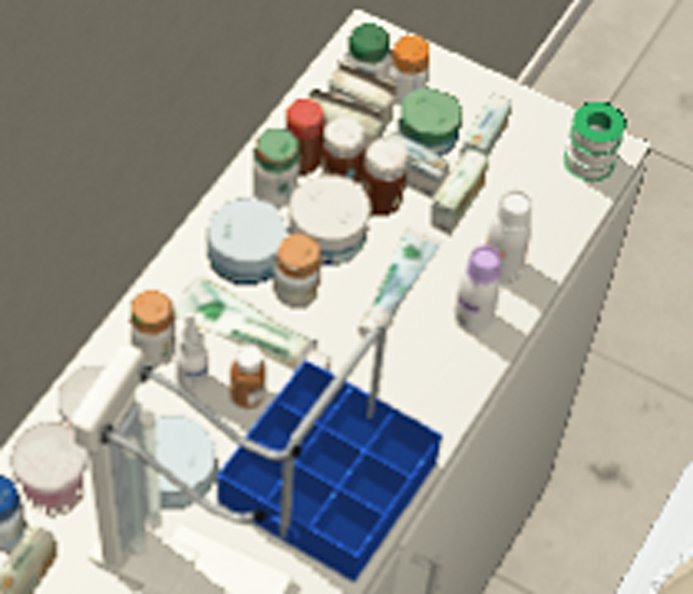

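```bash
python3 - <<'E'
from h import *
plan([430,380,260],down(90))
c=calibration("scene"); d=np.load("scene0.npy"); W=cloud(c,d)
for z,uv in [(78,(288,345)),(0,(236,379)),(195,(316,283)),(195,(352,240))]: print(uv,ray_z(c,uv,z).round(0),W[uv[1],uv[0]].round(0))
# post/other blobs: table plane check
m=(W[...,0]>200)&(W[...,0]<800)&(abs(W[...,1])<700)
for lab,(u0,u1,v0,v1) in dict(post=(262,292,245,310),).items():
    P=W[v0:v1,u0:u1].reshape(-1,3); P=P[(P[:,2]>305)&(P[:,2]<345)]; print(lab,len(P),P.mean(0).round(0),P.min(0).round(0),P.max(0).round(0))
E
```

```text
lin [-0.0971, -1.0133, -0.127] rot [-0.5777, -0.0018, -0.0007] dist 307.7 rows>= 8.0
(288, 345) [467. 366.  78.] [467. 366.  77.]
(236, 379) [561. 520.   0.] [555. 524.  18.]
(316, 283) [476. 193. 195.] [531. 100.  -1.]
(352, 240) [462.   0. 195.] [460.   3. 200.]
post 284 [588. 249. 315.] [545. 201. 305.] [608. 294. 324.]
```

```bash
python3 -m jog '[{"linear":[-0.1,-0.98,-0.127],"rotation":[-0.578,0,0],"grip":85},{"linear":[-0.1,-0.98,-0.127],"rotation":[-0.578,0,0],"grip":85},{"linear":[-0.1,-0.98,-0.127],"rotation":[-0.578,0,0],"grip":85},{"linear":[-0.1,-0.98,-0.127],"rotation":[-0.578,0,0],"grip":85},{"linear":[-0.1,-0.98,-0.127],"rotation":[-0.578,0,0],"grip":85},{"linear":[-0.1,-0.98,-0.127],"rotation":[-0.578,0,0],"grip":85},{"linear":[-0.1,-0.98,-0.127],"rotation":[-0.578,0,0],"grip":85},{"linear":[-0.1,-0.98,-0.127],"rotation":[-0.578,0,0],"grip":85},{"linear":[-0.1,-0.98,-0.127],"rotation":[-0.578,0,0],"grip":85},{"linear":[-0.1,-0.98,-0.127],"rotation":[-0.578,0,0],"grip":85},{"linear":[-0.1,-0.98,-0.127],"rotation":[-0.578,0,0],"grip":85}]' 40
python3 - <<'E'
from h import *
c=calibration("wrist"); p,d=capture("wrist"); cv2.imwrite("pics/w1.png",p[...,::-1]); np.save("w1.npy",d)
import pickle; pickle.dump(c,open("w1.pkl","wb")); s=sense(); print(s["eef_pos"],s["joints"].round(2))
E
```

```text
time_s: 1.07
eef_pos: [419.3, 383.4, 260.6]
ee_rot: [0.499, -0.5, 0.5, 0.5]
force: [-0.8, 0.7, 0.2]
grip_width: 0.996
[419.13628721 383.59289555 260.78429683] [ 0.54  0.39  1.31 -0.    1.44 -1.04]
```

View pics/w1.png

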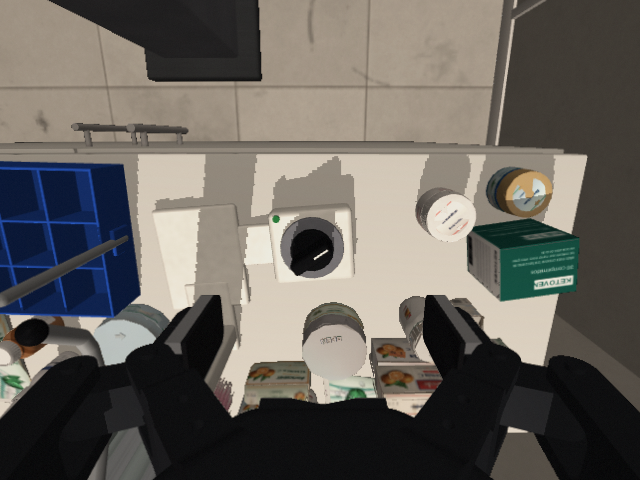

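The knob is at about (313,250) and the white pot, tan pot and carton are at right. The white pointer line runs (314,262)-(327,250). I'll zoom in for the bar angle.

```bash
python3 - <<'E'
from h import *; import pickle
c=pickle.load(open("w1.pkl","rb")); d=np.load("w1.npy"); im=cv2.imread("pics/w1.png")
cv2.imwrite("pics/w1z.png",cv2.resize(im[195:290,255:370],None,fx=6,fy=6,interpolation=cv2.INTER_CUBIC))
W=cloud(c,d); P=W[225:285,270:350].reshape(-1,3); P=P[(P[:,2]>66)&(P[:,2]<90)]
for lo,hi in((66,72),(72,90)):
  Q=P[(P[:,2]>=lo)&(P[:,2]<hi)]; 
  print(len(Q),Q.mean(0).round(1)); 
  if len(Q)>10:
    e=np.linalg.svd(Q[:,:2]-Q[:,:2].mean(0),full_matrices=0); print(np.degrees(np.arctan2(e[2][0,1],e[2][0,0])),e[1]/np.sqrt(len(Q)), cv2.minAreaRect(Q[:,:2].astype(np.float32)))
# disc & box top
Q=W[195:290,255:370].reshape(-1,3); B=Q[(Q[:,2]>30)&(Q[:,2]<38)]; print("box",B.mean(0),cv2.minAreaRect(B[:,:2].astype(np.float32)))
D=Q[(Q[:,2]>44)&(Q[:,2]<54)]; print("disc",cv2.minEnclosingCircle(D[:,:2].astype(np.float32)))
E
```

```text
68 [459.9 370.6  69.1]
-60.01761265334975 [13.75805161  2.03076611] ((461.33544921875, 368.7561340332031), (10.001197814941406, 45.37960433959961), 21.670185089111328)
598 [465.9 371.1  76.5]
-55.393262618999266 [12.95647451  4.02095941] ((467.2417907714844, 370.7789306640625), (14.455227851867676, 45.82795715332031), 34.431644439697266)
box [461.392838   371.36459774  33.02957846] ((466.4583740234375, 370.9012756347656), (84.58860778808594, 91.90735626220703), 4.311570644378662)
disc ((466.9499816894531, 371.01470947265625), 23.89208221435547)
```

View pics/w1z.png

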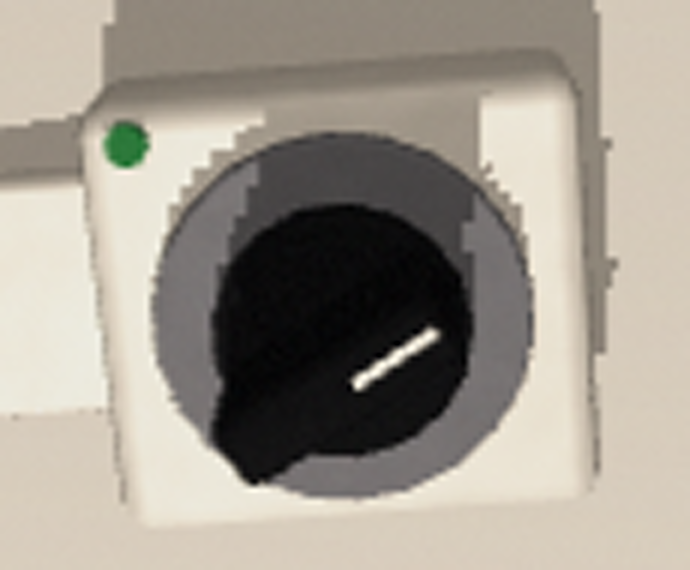

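Knob centre is (467,371), the bar axis runs along 124.5°, and the stand's yaw is about +4.3°. Next I go above the knob.

```bash
python3 - <<'E'
from h import *
plan([467,371,120],down(34.5)); 
E
```

```text
lin [0.4692, -0.1599, -0.0419] rot [1.9408, -0.0025, -0.0009] dist 149.2 rows>= 8.0
```

```bash
python3 -m jog '[{"linear":[0.2,-0.16,-0.042],"rotation":[0.98,0,0],"grip":85},{"linear":[0.2,-0.16,-0.042],"rotation":[0.98,0,0],"grip":85},{"linear":[0.2,-0.16,-0.042],"rotation":[0.98,0,0],"grip":85},{"linear":[0.2,-0.16,-0.042],"rotation":[0.98,0,0],"grip":85},{"linear":[0.2,-0.16,-0.042],"rotation":[0.98,0,0],"grip":85}]'
python3 - <<'E'
from h import *
plan([467,371,115],down(34.5)); 
E
```

```text
time_s: 1.53
eef_pos: [466.1, 371.8, 200.3]
ee_rot: [0.606, -0.364, 0.607, 0.364]
force: [0.5, -0.3, 0.9]
grip_width: 0.998
lin [0.2844, -0.0042, -0.0002] rot [0.9557, -0.0044, -0.0013] dist 85.3 rows>= 4.0
```

```bash
python3 -m jog '[{"linear":[0.28,-0.004,0],"rotation":[0.956,-0.004,-0.001],"grip":50},{"linear":[0.28,-0.004,0],"rotation":[0.956,-0.004,-0.001],"grip":50},{"linear":[0.28,-0.004,0],"rotation":[0.956,-0.004,-0.001],"grip":50},{"linear":[0.28,-0.004,0],"rotation":[0.956,-0.004,-0.001],"grip":50},{"linear":[0.28,-0.004,0],"rotation":[0.956,-0.004,-0.001],"grip":50},{"linear":[0.28,-0.004,0],"rotation":[0.956,-0.004,-0.001],"grip":50}]'
python3 - <<'E'
from h import *
plan([467,371,54],down(34.5)); 
c=calibration("wrist");p,d=capture("wrist"); cv2.imwrite("pics/w2.png",p[...,::-1])
E
```

```text
time_s: 2.03
eef_pos: [466.5, 371.8, 117.0]
ee_rot: [0.675, -0.212, 0.674, 0.212]
force: [0.1, 0.8, 0.5]
grip_width: 0.586
lin [0.21, -0.0031, -0.0005] rot [0.0134, 0.0017, 0.0] dist 63.0 rows>= 2.0
```

View pics/w2.png

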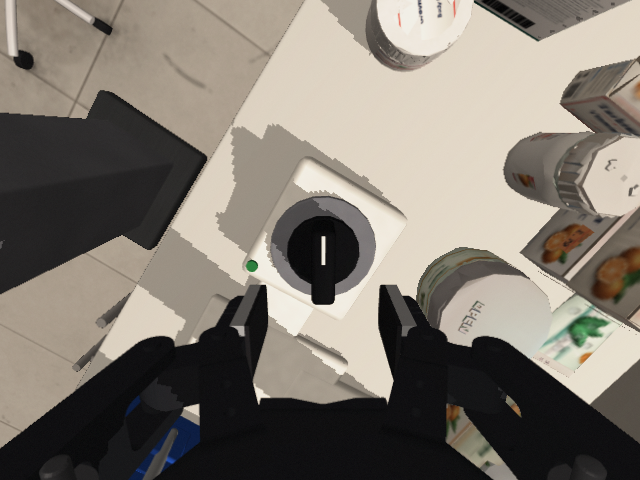

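The bar is vertical at column 323, midway between the fingers. I go down and grip.

```bash
python3 -m jog '[{"linear":[0.1,-0.003,0],"rotation":[0.013,0,0],"grip":50},{"linear":[0.21,-0.003,0],"rotation":[0.013,0,0],"grip":50},{"linear":[0.21,-0.003,0],"rotation":[0.013,0,0],"grip":50},{"linear":[0.21,-0.003,0],"rotation":[0.013,0,0],"grip":50},{"linear":[0.21,-0.003,0],"rotation":[0.013,0,0],"grip":5},{"linear":[0.21,-0.003,0],"rotation":[0.013,0,0],"grip":5},{"linear":[0.21,-0.003,0],"rotation":[0.013,0,0],"grip":5},{"linear":[0.21,-0.003,0],"rotation":[0.013,0,0],"grip":5},{"linear":[0.21,-0.003,0],"rotation":[0.013,0,0],"grip":5},{"linear":[0.21,-0.003,0],"rotation":[0.013,0,0],"grip":5},{"linear":[0.21,-0.003,0],"rotation":[0.013,0,0],"grip":5}]' 40
python3 - <<'E'
from h import *
s=sense(); print(s["eef_pos"],s["force"],s["wrist_torque"],s["grip_width"]*85.4,s["joints"].round(2))
E
```

```text
time_s: 3.0
eef_pos: [467.5, 371.1, 56.1]
ee_rot: [0.676, -0.21, 0.674, 0.21]
force: [-4.7, -3.8, 9.0]
grip_width: 0.15
[467.46990122 371.10250833  56.0725204 ] [-4.70192113 -3.81731255  8.97960031] [-0.53147616  0.72221307  0.01782437] 12.844376332792478 [ 0.47  0.65  1.47 -0.    1.02 -0.13]
```

```bash
python3 -m jog '[{"linear":[-0.008,0,0],"rotation":[-0.15,0,0],"grip":5},{"linear":[-0.008,0,0],"rotation":[-0.3,0,0],"grip":5},{"linear":[-0.008,0,0],"rotation":[-0.45,0,0],"grip":5},{"linear":[-0.008,0,0],"rotation":[-0.6,0,0],"grip":5},{"linear":[-0.008,0,0],"rotation":[-0.75,0,0],"grip":5},{"linear":[-0.008,0,0],"rotation":[-0.9,0,0],"grip":5},{"linear":[-0.008,0,0],"rotation":[-0.9,0,0],"grip":5}]'
python3 - <<'E'
from h import *
s=sense(); print(s["eef_pos"],s["force"],s["wrist_torque"],s["grip_width"]*85.4,s["joints"].round(2))
z=rot().apply([0,0,1]);print(np.degrees(np.arctan2(z[1],z[0])))
E
```

```text
time_s: 3.58
eef_pos: [467.2, 370.8, 56.5]
ee_rot: [0.611, -0.356, 0.61, 0.356]
force: [6.5, 3.8, -23.1]
grip_width: 0.153
[467.17793384 370.84331528  56.49797213] [  6.52065314   3.76141545 -23.13254818] [ 0.64585989 -1.12324044  0.06852177] 13.025461765966586 [ 0.47  0.65  1.47 -0.    1.03 -0.58]
60.542299579563455
```

```bash
python3 -m jog '[{"linear":[0.003,0,0],"rotation":[-0.15,0,0],"grip":5},{"linear":[0.003,0,0],"rotation":[-0.3,0,0],"grip":5},{"linear":[0.003,0,0],"rotation":[-0.45,0,0],"grip":5},{"linear":[0.003,0,0],"rotation":[-0.6,0,0],"grip":5},{"linear":[0.003,0,0],"rotation":[-0.75,0,0],"grip":5},{"linear":[0.003,0,0],"rotation":[-0.9,0,0],"grip":5},{"linear":[0.003,0,0],"rotation":[-0.9,0,0],"grip":5}]'
python3 - <<'E'
from h import *
s=sense(); print(s["eef_pos"],s["force"],s["wrist_torque"],s["grip_width"]*85.4,s["joints"].round(2))
z=rot().apply([0,0,1]);print(np.degrees(np.arctan2(z[1],z[0])))
E
```

```text
time_s: 4.17
eef_pos: [467.4, 370.9, 56.3]
ee_rot: [0.516, -0.485, 0.514, 0.484]
force: [-0.5, 0.1, -1.2]
grip_width: 0.151
[467.36135639 370.94854589  56.3124069 ] [-0.49097588  0.11183338 -1.18650766] [-0.09700967  0.04198597  0.03073643] 12.906546558443937 [ 0.47  0.65  1.47 -0.    1.02 -1.03]
86.50782457263361
```

Force is near zero and the torque matches plain friction, so I keep turning.

```bash
python3 -m jog '[{"linear":[0,0,0],"rotation":[-0.15,0,0],"grip":5},{"linear":[0,0,0],"rotation":[-0.3,0,0],"grip":5},{"linear":[0,0,0],"rotation":[-0.45,0,0],"grip":5},{"linear":[0,0,0],"rotation":[-0.6,0,0],"grip":5},{"linear":[0,0,0],"rotation":[-0.6,0,0],"grip":5}]'
python3 - <<'E'
from h import *
s=sense(); print(s["eef_pos"],s["force"],s["wrist_torque"],s["grip_width"]*85.4,s["joints"].round(2))
z=rot().apply([0,0,1]);print(np.degrees(np.arctan2(z[1],z[0])))
E
python3 -m jog '[{"linear":[0,0,0],"rotation":[-0.15,0,0],"grip":5},{"linear":[0,0,0],"rotation":[-0.3,0,0],"grip":5},{"linear":[0,0,0],"rotation":[-0.45,0,0],"grip":5},{"linear":[0,0,0],"rotation":[-0.6,0,0],"grip":5},{"linear":[0,0,0],"rotation":[-0.6,0,0],"grip":5}]'
python3 - <<'E'
from h import *
s=sense(); print(s["eef_pos"],s["force"],s["wrist_torque"],s["grip_width"]*85.4,s["joints"].round(2))
z=rot().apply([0,0,1]);print(np.degrees(np.arctan2(z[1],z[0])))
E
```

```text
time_s: 4.58
eef_pos: [468.7, 371.2, 56.7]
ee_rot: [-0.439, 0.556, -0.436, -0.555]
force: [5.8, 1.8, -8.3]
grip_width: 0.15
[468.66720916 371.15345232  56.65067857] [ 5.76789165  1.77065141 -8.3054798 ] [ 0.16959614 -1.21473085 -1.71538597] 12.837311719362873 [ 0.47  0.65  1.47  0.    1.02 -1.33]
103.53321009475947
time_s: 5.0
eef_pos: [468.9, 371.3, 57.0]
ee_rot: [0.358, -0.61, 0.353, 0.612]
force: [-2.7, 0.7, -1.1]
grip_width: 0.157
[468.85485823 371.27364837  57.04079793] [-2.68426345  0.66338617 -1.13614804] [-0.07477855  0.10909135 -9.14304144] 13.371788090241706 [ 0.47  0.65  1.47  0.01  1.02 -1.62]
119.66702537532377
```

The torque jumped to -9 N m, so the knob hit its stop at a tool yaw of about 100°. I open, raise and look.

```bash
python3 -m jog '[{"linear":[0,0,0],"rotation":[0,0,0],"grip":50},{"linear":[0,0,0],"rotation":[0,0,0],"grip":50},{"linear":[0,0,0],"rotation":[0,0,0],"grip":50},{"linear":[0,0,0],"rotation":[0,0,0],"grip":50},{"linear":[0,0,0],"rotation":[0,0,0],"grip":50},{"linear":[-0.2,0,0],"rotation":[0,0,0],"grip":50},{"linear":[-0.5,0,0],"rotation":[0.3,0,0],"grip":85},{"linear":[-0.5,0,0],"rotation":[0.6,0,0],"grip":85},{"linear":[-0.5,0,0],"rotation":[0.9,0,0],"grip":85},{"linear":[-0.5,0,0],"rotation":[0.95,0,0],"grip":85},{"linear":[-0.5,0,0],"rotation":[0.95,0,0],"grip":85},{"linear":[-0.5,0,0],"rotation":[0.95,0,0],"grip":85}]'
python3 - <<'E'
from h import *
import pickle
s=sense(); print(s["eef_pos"],s["force"],s["joints"].round(2))
c=calibration("wrist");p,d=capture("wrist"); cv2.imwrite("pics/w3.png",p[...,::-1]);pickle.dump((c,d),open("w3.pkl","wb"))
W=cloud(c,d); m=(abs(W[...,0]-467)<30)&(abs(W[...,1]-371)<30)&(W[...,2]>72)&(W[...,2]<82)
P=W[m]; print(P.mean(0),cv2.minAreaRect(P[:,:2].astype(np.float32)))
E
```

```text
time_s: 6.0
eef_pos: [468.3, 370.0, 206.5]
ee_rot: [0.49, -0.51, 0.486, 0.513]
force: [-0.6, 0.2, -0.8]
grip_width: 0.995
[468.31070335 369.9776165  206.49519929] [-0.64022882  0.17511371 -0.77450951] [ 0.47  0.49  1.31  0.01  1.34 -1.15]
[465.78659256 370.64034403  76.65729582] ((466.65911865234375, 370.5915832519531), (44.714717864990234, 13.917085647583008), 3.52695631980896)
```

View pics/w3.png

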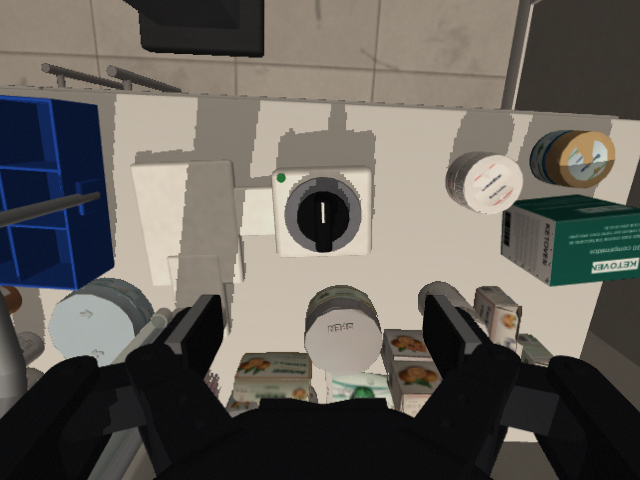

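The bar now lies along the stand's x axis with the pointer to the front, so the timer is at 0. Next is a view over the carrier and bottles, keeping clear of the hook.

```bash
python3 - <<'E'
from h import *
plan([320,230,340],down(90))
R0=rot(); s=sense(); print(R0.inv().apply(np.array([320,80,350])-s["eef_pos"])/300)
E
```

```text
lin [-0.4499, 0.515, -0.4398] rot [0.0933, 0.0135, 0.0008] dist 243.9 rows>= 6.0
[-0.48663085  0.53825706 -0.93898561]
```

```bash
python3 -m jog '[{"linear":[-0.1,0.1,0],"rotation":[0.09,0.013,0],"grip":85},{"linear":[-0.3,0.3,-0.1],"rotation":[0.09,0.013,0],"grip":85},{"linear":[-0.4,0.45,-0.25],"rotation":[0.09,0.013,0],"grip":85},{"linear":[-0.45,0.52,-0.4],"rotation":[0.09,0.013,0],"grip":85},{"linear":[-0.48,0.54,-0.55],"rotation":[0.09,0.013,0],"grip":85},{"linear":[-0.48,0.54,-0.68],"rotation":[0.09,0.013,0],"grip":85},{"linear":[-0.48,0.54,-0.82],"rotation":[0.09,0.013,0],"grip":85},{"linear":[-0.48,0.54,-0.94],"rotation":[0.09,0.013,0],"grip":85},{"linear":[-0.48,0.54,-0.94],"rotation":[0.09,0.013,0],"grip":85},{"linear":[-0.48,0.54,-0.94],"rotation":[0.09,0.013,0],"grip":85}]'
python3 - <<'E'
from h import *
import pickle
s=sense(); print(s["eef_pos"],s["joints"].round(2))
c=calibration("wrist");p,d=capture("wrist"); cv2.imwrite("pics/w4.png",p[...,::-1]);pickle.dump((c,d),open("w4.pkl","wb"))
plan([330,-180,340],down(90))
E
```

```text
time_s: 6.88
eef_pos: [318.6, 77.1, 347.8]
ee_rot: [-0.499, 0.501, -0.499, -0.501]
force: [0.8, 0.8, 1.0]
grip_width: 0.998
[318.62042819  77.14044696 347.77673225] [-0.12 -0.21  1.75 -0.    1.6  -1.7 ]
lin [0.0282, -0.036, -0.8509] rot [0.0018, -0.0036, -0.0003] dist 255.7 rows>= 7.0
```

View pics/w4.png

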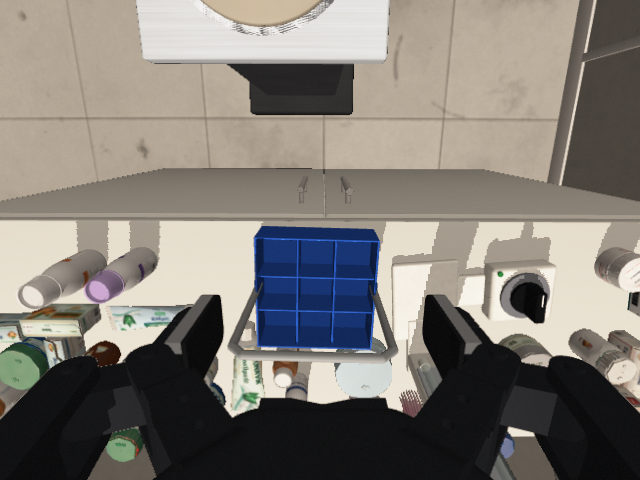

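The carrier is in view at (315,290), its handle bar at row 352, and two syrup bottles lie at left (caps at (38,292) and (103,286)). I move toward them to locate those and check for others.

```bash
python3 -m jog '[{"linear":[0.03,0,-0.13],"rotation":[0,0,0],"grip":85},{"linear":[0.03,0,-0.26],"rotation":[0,0,0],"grip":85},{"linear":[0.03,0,-0.4],"rotation":[0,0,0],"grip":85},{"linear":[0.03,0,-0.53],"rotation":[0,0,0],"grip":85},{"linear":[0.03,0,-0.66],"rotation":[0,0,0],"grip":85},{"linear":[0.03,0,-0.8],"rotation":[0,0,0],"grip":85},{"linear":[0.03,0,-0.9],"rotation":[0,0,0],"grip":85},{"linear":[0.03,0,-0.9],"rotation":[0,0,0],"grip":85},{"linear":[0.03,0,-0.9],"rotation":[0,0,0],"grip":85},{"linear":[0.03,0,-0.9],"rotation":[0,0,0],"grip":85}]'
python3 - <<'E'
from h import *
import pickle
s=sense(); print(s["eef_pos"],s["joints"].round(2))
c=calibration("wrist");p,d=capture("wrist"); cv2.imwrite("pics/w5.png",p[...,::-1]);pickle.dump((c,d),open("w5.pkl","wb"))
W=cloud(c,d)
np.save("w5W.npy",W)
c4,d4=pickle.load(open("w4.pkl","rb")); W4=cloud(c4,d4)
# carrier rim in w4: points z 50..66 inside region
import cv2
im=cv2.imread("pics/w4.png").astype(int); blue=(im[...,0]>im[...,2]+50)&(im[...,0]>im[...,1]+40)
m=blue&(W4[...,2]>-5)&(W4[...,2]<75)
m[:, :230]=0; m[:,410:]=0
P=W4[m]; print(len(P),P.min(0),P.max(0)); print(cv2.minAreaRect(P[:,:2].astype(np.float32)))
T=P[(P[:,2]>54)]; print("rim",len(T),cv2.minAreaRect(T[:,:2].astype(np.float32)))
for uv in [(230,350),(260,352),(315,354),(370,354),(395,352)]:
    print(uv,W4[uv[1]-4:uv[1]+5,uv[0]].round(0).tolist())
E
```

```text
time_s: 7.77
eef_pos: [319.2, -194.2, 338.9]
ee_rot: [0.499, -0.5, 0.5, 0.501]
force: [0.1, 0.1, -0.5]
grip_width: 0.995
[ 319.19295033 -194.19325426  338.93419062] [-0.86 -0.1   1.68 -0.    1.56 -2.44]
13290 [ 3.72341456e+02 -1.74448553e+01  2.22838414e-02] [542.55396058 153.30223115  71.19980361]
((457.8548278808594, 68.58546447753906), (169.27972412109375, 167.4121856689453), 88.4917984008789)
rim 1603 ((457.8291320800781, 66.87642669677734), (165.7967529296875, 167.3855438232422), 88.52983856201172)
(230, 350) [[452.0, -17.0, 186.0], [452.0, -17.0, 188.0], [454.0, -17.0, 186.0], [454.0, -17.0, 187.0], [456.0, -17.0, 188.0], [457.0, -17.0, 187.0], [590.0, -76.0, -1.0], [592.0, -76.0, -1.0], [594.0, -76.0, -2.0]]
(260, 352) [[568.0, -21.0, 20.0], [570.0, -22.0, 18.0], [452.0, 15.0, 192.0], [452.0, 15.0, 195.0], [452.0, 15.0, 196.0], [453.0, 15.0, 195.0], [453.0, 15.0, 198.0], [454.0, 15.0, 197.0], [454.0, 16.0, 199.0]]
(315, 354) [[585.0, 65.0, -1.0], [587.0, 65.0, -1.0], [453.0, 70.0, 193.0], [453.0, 70.0, 196.0], [454.0, 70.0, 196.0], [453.0, 70.0, 198.0], [455.0, 70.0, 198.0], [456.0, 70.0, 198.0], [457.0, 70.0, 199.0]]
(370, 354) [[557.0, 149.0, 40.0], [557.0, 149.0, 42.0], [559.0, 149.0, 41.0], [455.0, 125.0, 193.0], [455.0, 125.0, 195.0], [455.0, 124.0, 196.0], [455.0, 124.0, 198.0], [456.0, 124.0, 198.0], [457.0, 124.0, 199.0]]
(395, 352) [[456.0, 152.0, 182.0], [456.0, 152.0, 184.0], [456.0, 151.0, 186.0], [457.0, 151.0, 186.0], [458.0, 151.0, 186.0], [459.0, 151.0, 186.0], [461.0, 152.0, 186.0], [463.0, 152.0, 185.0], [598.0, 199.0, -3.0]]
```

View pics/w5.png

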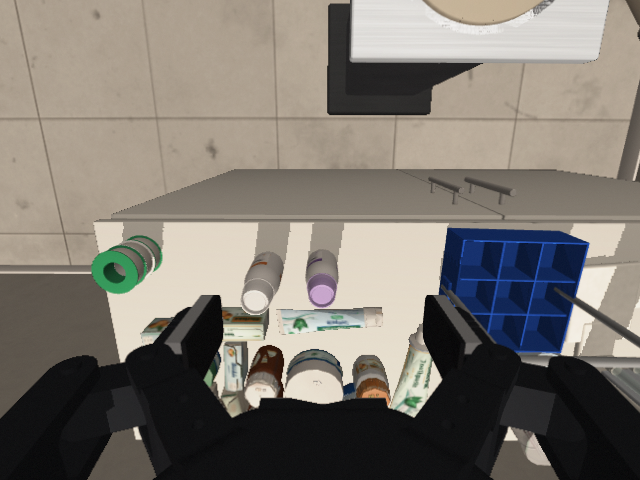

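The wrist view shows the two bottles' caps: whitish at (257,300), lilac at (322,290). I fit them and check the height of the white-capped object at scene pixel (236,362), to rule out more syrup bottles.

```bash
python3 - <<'E'
from h import *
import pickle
c=calibration("scene"); d=np.load("scene0.npy"); Ws=cloud(c,d)
print(Ws[360:368,236].round(0).tolist())
# all tall things on counter 100<z<135 from scene & wrists
for W in [Ws]+[cloud(*pickle.load(open(f,"rb"))) for f in ("w1.pkl","w3.pkl","w4.pkl","w5.pkl") if 1] if False else [Ws,cloud(*pickle.load(open("w4.pkl","rb"))),np.load("w5W.npy")]:
    m=((W[...,2]>97)&(W[...,2]<135)&(W[...,0]>320)&(W[...,0]<720)&(abs(W[...,1])<700)).astype(np.uint8)
    n,l,st,ce=cv2.connectedComponentsWithStats(m)
    print("--")
    for i in range(1,n):
        if st[i,4]>12: P=W[l==i]; print(st[i],P.mean(0).round(0),P.max(0).round(0))
W=np.load("w5W.npy")
for (u0,u1,v0,v1) in [(235,290,245,320),(300,345,245,310)]:
    Q=W[v0:v1,u0:u1].reshape(-1,3)
    for lo,hi in ((5,50),(50,95),(105,130)):
        P=Q[(Q[:,2]>lo)&(Q[:,2]<hi)]
        if len(P)<10: continue
        # circle fit
        A=np.c_[2*P[:,:2],np.ones(len(P))]; x=np.linalg.lstsq(A,(P[:,:2]**2).sum(1),rcond=None)[0]
        print(lo,len(P),"circ",x[:2].round(1),np.sqrt(x[2]+x[0]**2+x[1]**2).round(1),"minmax",P.min(0).round(0),P.max(0).round(0), "mec",cv2.minEnclosingCircle(P[:,:2].astype(np.float32)))
E
```

```text
[[571.0, 491.0, 84.0], [568.0, 494.0, 85.0], [569.0, 495.0, 78.0], [565.0, 499.0, 83.0], [564.0, 500.0, 80.0], [563.0, 503.0, 79.0], [560.0, 506.0, 81.0], [559.0, 508.0, 80.0]]
--
[390 197  11  13 106] [ 433. -266.  115.] [ 452. -250.  128.]
[381 214  11  12  87] [ 428. -188.  112.] [ 445. -171.  129.]
[295 235   5   8  25] [644.  42. 112.] [653.  48. 129.]
[352 248   4   8  19] [457. -11. 116.] [462.  -8. 132.]
[282 286   6  10  38] [568. 231. 115.] [580. 237. 134.]
[325 286   3   7  19] [461. 157. 117.] [465. 159. 135.]
[269 293  14  10  79] [577. 268. 117.] [600. 276. 135.]
[209 336  25  29 260] [621. 493. 103.] [636. 537. 111.]
--
[ 84 274  36  30 793] [ 424. -191.  111.] [ 442. -178.  117.]
[  15  276   45   34 1059] [ 429. -268.  114.] [ 448. -254.  122.]
[239 304  14  20 139] [452. -16. 117.] [457. -12. 135.]
[377 308  12  20 133] [456. 149. 117.] [461. 155. 135.]
[422 377  17  28 212] [570. 220. 107.] [600. 231. 123.]
[633 405   7   7  22] [609. 520. 100.] [615. 525. 103.]
--
[308 277  28  31 717] [ 423. -196.  112.] [ 441. -179.  117.]
[240 279  33  36 905] [ 427. -272.  116
[... 369 characters left out ...]
inmax [ 408. -296.   50.] [ 443. -252.   95.] mec ((429.9957580566406, -274.09796142578125), 22.959884643554688)
105 793 circ [ 429.3 -272.9] 13.0 minmax [ 413. -291.  105.] [ 447. -256.  122.] mec ((430.4135437011719, -273.6729431152344), 17.908077239990234)
5 330 circ [ 455.1 -194.5] 47.9 minmax [ 404. -218.    5.] [ 502. -161.   50.] mec ((454.42620849609375, -186.60931396484375), 51.51667022705078)
50 538 circ [ 425.4 -195.8] 18.8 minmax [ 404. -218.   50.] [ 433. -175.   95.] mec ((424.6256103515625, -196.01644897460938), 21.905370712280273)
105 622 circ [ 424.6 -195.7] 11.9 minmax [ 410. -212.  105.] [ 441. -179.  117.] mec ((425.92010498046875, -195.43528747558594), 16.76694107055664)
```

Two syrup bottles are present. One is lilac and 116 mm tall at (425,-196), so bottle_b. The other is whitish and 122 mm tall at (430,-274), so bottle_d. The white-capped object at left is only 80 mm tall. Carrier centre is (458,67), yaw -1.5°. I plan the grasp of bottle_b.

```bash
python3 - <<'E'
from h import *
plan([425,-195.7,180],down(90));plan([425,-195.7,63],down(90))
E
```

```text
lin [0.5305, -0.3526, -0.0066] rot [0.0062, -0.0023, -0.0011] dist 191.1 rows>= 5.0
lin [0.9205, -0.3529, -0.0061] rot [0.0062, -0.0023, -0.0011] dist 295.8 rows>= 8.0
```

```bash
python3 -m jog '[{"linear":[0.1,-0.1,-0.007],"rotation":[0,0,0],"grip":62},{"linear":[0.2,-0.2,-0.007],"rotation":[0,0,0],"grip":62},{"linear":[0.3,-0.3,-0.007],"rotation":[0,0,0],"grip":62},{"linear":[0.4,-0.353,-0.007],"rotation":[0,0,0],"grip":62},{"linear":[0.45,-0.353,-0.007],"rotation":[0,0,0],"grip":62},{"linear":[0.45,-0.353,-0.007],"rotation":[0,0,0],"grip":62},{"linear":[0.45,-0.353,-0.007],"rotation":[0,0,0],"grip":62}]' 40
python3 - <<'E'
from h import *
plan([425,-195.7,63],down(90))
c=calibration("wrist");p,d=capture("wrist"); cv2.imwrite("pics/w6.png",p[...,::-1])
W=cloud(c,d);m=(abs(W[...,0]-425)<28)&(abs(W[...,1]+196)<28)&(W[...,2]>100)&(W[...,2]<125);P=W[m]
print(P.mean(0),cv2.minEnclosingCircle(P[:,:2].astype(np.float32)),sense()["grip_width"]*85.4)
E
```

```text
time_s: 8.4
eef_pos: [425.2, -194.8, 204.5]
ee_rot: [0.498, -0.501, 0.499, 0.501]
force: [-0.1, 0.2, 0.8]
grip_width: 0.723
lin [0.4716, -0.0, -0.0027] rot [0.0106, -0.0016, -0.0022] dist 141.5 rows>= 4.0
[ 424.18941882 -195.76041342  112.90671319] ((425.3769836425781, -195.88809204101562), 16.87595558166504) 62.04389219981106
```

View pics/w6.png

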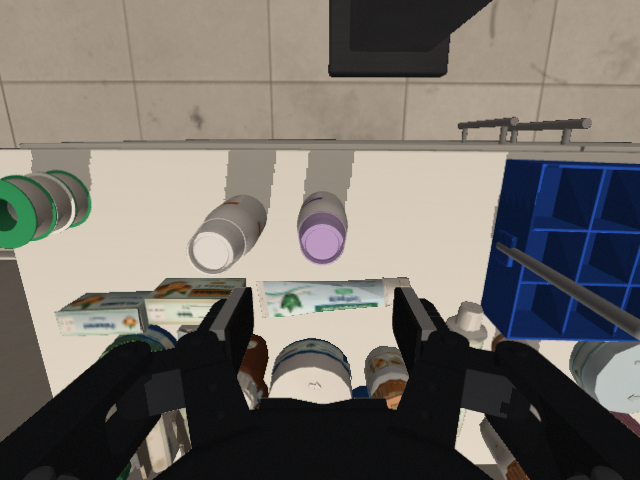

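The lilac cap at (323,240) is centred between the fingers. I descend, grip and lift.

```bash
python3 -m jog '[{"linear":[0.13,0,-0.003],"rotation":[0.01,0,0],"grip":62},{"linear":[0.26,0,-0.003],"rotation":[0.01,0,0],"grip":62},{"linear":[0.39,0,-0.003],"rotation":[0.01,0,0],"grip":62},{"linear":[0.472,0,-0.003],"rotation":[0.01,0,0],"grip":62},{"linear":[0.472,0,-0.003],"rotation":[0.01,0,0],"grip":62},{"linear":[0.472,0,-0.003],"rotation":[0.01,0,0],"grip":30},{"linear":[0.472,0,-0.003],"rotation":[0.01,0,0],"grip":30},{"linear":[0.472,0,-0.003],"rotation":[0.01,0,0],"grip":30},{"linear":[0.472,0,-0.003],"rotation":[0.01,0,0],"grip":30},{"linear":[0.472,0,-0.003],"rotation":[0.01,0,0],"grip":30},{"linear":[0.472,0,-0.003],"rotation":[0.01,0,0],"grip":30},{"linear":[0.4,0,-0.003],"rotation":[0.01,0,0],"grip":30},{"linear":[0.3,0,-0.003],"rotation":[0.01,0,0],"grip":30},{"linear":[0.15,0,-0.003],"rotation":[0.01,0,0],"grip":30},{"linear":[0,0,-0.003],"rotation":[0.01,0,0],"grip":30},{"linear":[-0.12,0,-0.003],"rotation":[0.01,0,0],"grip":30},{"linear":[-0.25,0,-0.003],"rotation":[0.01,0,0],"grip":30},{"linear":[-0.25,0,-0.003],"rotation":[0.01,0,0],"grip":30},{"linear":[-0.25,0,-0.003],"rotation":[0.01,0,0],"grip":30}]' 40
python3 - <<'E'
from h import *
s=sense(); print(s["grip_width"]*85.4,s["force"])
c=calibration("wrist");p,d=capture("wrist"); cv2.imwrite("pics/w7.png",p[...,::-1])
E
```

```text
time_s: 10.03
eef_pos: [425.8, -196.4, 284.2]
ee_rot: [-0.5, 0.503, -0.5, -0.496]
force: [-1.2, 0.5, -2.5]
grip_width: 0.439
37.496690948344266 [-1.18115524  0.50777371 -2.50140181]
```

View pics/w7.png

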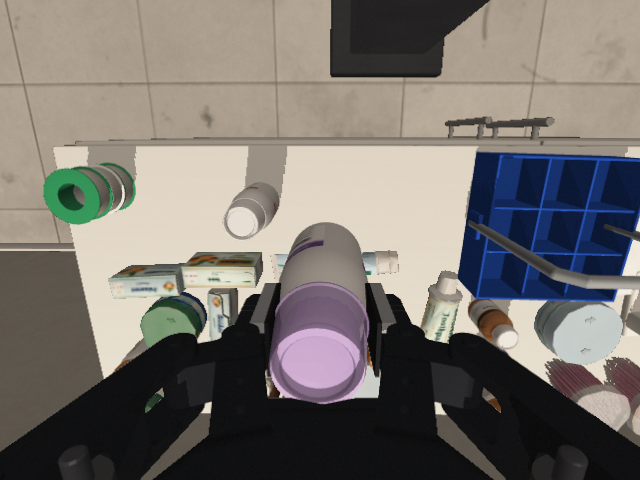

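The bottle is held upright. I carry it high toward the carrier's near, +y compartment, about (406,122).

```bash
python3 - <<'E'
from h import *
plan([402,85,250],down(88.5))
E
```

```text
lin [0.1024, 0.0782, 0.937] rot [0.0517, -0.0086, 0.0067] dist 283.7 rows>= 7.0
```

```bash
python3 -m jog '[{"linear":[0.02,0.02,0.07],"rotation":[0,0,0],"grip":30},{"linear":[0.03,0.04,0.2],"rotation":[0.02,0,0],"grip":30},{"linear":[0.05,0.06,0.32],"rotation":[0.03,0,0],"grip":30},{"linear":[0.06,0.078,0.44],"rotation":[0.04,-0.008,0.006],"grip":30},{"linear":[0.08,0.078,0.56],"rotation":[0.05,-0.008,0.006],"grip":30},{"linear":[0.1,0.078,0.68],"rotation":[0.05,-0.008,0.006],"grip":30},{"linear":[0.1,0.078,0.8],"rotation":[0.05,-0.008,0.006],"grip":30},{"linear":[0.1,0.078,0.88],"rotation":[0.05,-0.008,0.006],"grip":30},{"linear":[0.1,0.078,0.937],"rotation":[0.05,-0.008,0.006],"grip":30},{"linear":[0.1,0.078,0.937],"rotation":[0.05,-0.008,0.006],"grip":30},{"linear":[0.1,0.078,0.937],"rotation":[0.05,-0.008,0.006],"grip":30}]'
cat >> h.py <<'E'
def carrier_look(name):
    import pickle
    c=calibration("wrist");p,d=capture("wrist"); cv2.imwrite(f"pics/{name}.png",p[...,::-1]); pickle.dump((c,d),open(name+".pkl","wb"))
    W=cloud(c,d); im=p.astype(int); blue=(im[...,2]>im[...,0]+50)&(im[...,2]>im[...,1]+40)&(W[...,0]>300)&(W[...,0]<620)&(W[...,2]<75)&(W[...,2]>0)
    n,l,st,ce=cv2.connectedComponentsWithStats(blue.astype(np.uint8)); k=1+np.argmax(st[1:,4]); m=l==k
    P=W[m]; T=P[P[:,2]>52]; print("all",cv2.minAreaRect(P[:,:2].astype(np.float32)),"rim",len(T),cv2.minAreaRect(T[:,:2].astype(np.float32)),"bbox",st[k])
    return c,p,d,W,m
E
python3 - <<'E'
from h import *
print(sense()["eef_pos"])
carrier_look("w8")
E
```

```text
time_s: 11.0
eef_pos: [401.5, 85.4, 250.1]
ee_rot: [0.505, -0.494, 0.506, 0.494]
force: [0.3, -0.9, -1.9]
grip_width: 0.437
[401.47954707  85.42419983 250.1046223 ]
all ((449.7655029296875, 68.69066619873047), (169.30799865722656, 150.55194091796875), 88.5635986328125) rim 1982 ((449.7662353515625, 66.9963607788086), (165.9204864501953, 150.4655303955078), 88.5635986328125) bbox [  221   179   170   145 11077]
```

View pics/w8.png

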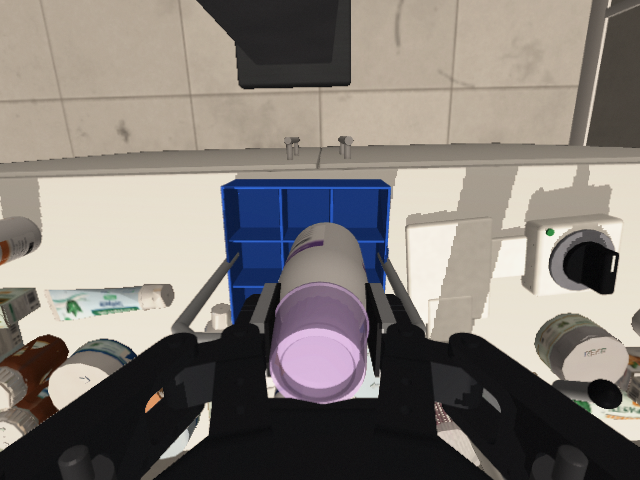

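The carrier hasn't moved (centre ≈(457.5,67), yaw -1.4°). I go to (404,122) and descend.

```bash
python3 - <<'E'
from h import *
plan([404,122,180],down(88.6));plan([404,122,68],down(88.6))
E
```

```text
lin [0.234, -0.0049, 0.1243] rot [-0.0008, -0.001, -0.0016] dist 79.5 rows>= 2.0
lin [0.6074, -0.0051, 0.1245] rot [-0.0008, -0.001, -0.0016] dist 186.0 rows>= 5.0
```

```bash
python3 -m jog '[{"linear":[0.06,-0.005,0.1],"rotation":[0,0,0],"grip":30},{"linear":[0.12,-0.005,0.124],"rotation":[0,0,0],"grip":30},{"linear":[0.18,-0.005,0.124],"rotation":[0,0,0],"grip":30},{"linear":[0.24,-0.005,0.124],"rotation":[0,0,0],"grip":30},{"linear":[0.3,-0.005,0.124],"rotation":[0,0,0],"grip":30},{"linear":[0.36,-0.005,0.124],"rotation":[0,0,0],"grip":30},{"linear":[0.42,-0.005,0.124],"rotation":[0,0,0],"grip":30},{"linear":[0.48,-0.005,0.124],"rotation":[0,0,0],"grip":30},{"linear":[0.53,-0.005,0.124],"rotation":[0,0,0],"grip":30},{"linear":[0.56,-0.005,0.124],"rotation":[0,0,0],"grip":30},{"linear":[0.56,-0.005,0.124],"rotation":[0,0,0],"grip":30}]'
python3 - <<'E'
from h import *
print(sense()["force"])
plan([404,122,68],down(88.6))
c=calibration("wrist");p,d=capture("wrist"); cv2.imwrite("pics/w9.png",p[...,::-1])
E
```

```text
time_s: 11.97
eef_pos: [403.1, 121.0, 80.8]
ee_rot: [0.505, -0.493, 0.508, 0.494]
force: [-1.1, -0.0, -0.6]
grip_width: 0.432
[-1.12129499 -0.01868741 -0.64749203]
lin [0.0425, -0.003, 0.0033] rot [-0.0035, -0.0015, -0.0084] dist 12.8 rows>= 1.0
```

View pics/w9.png

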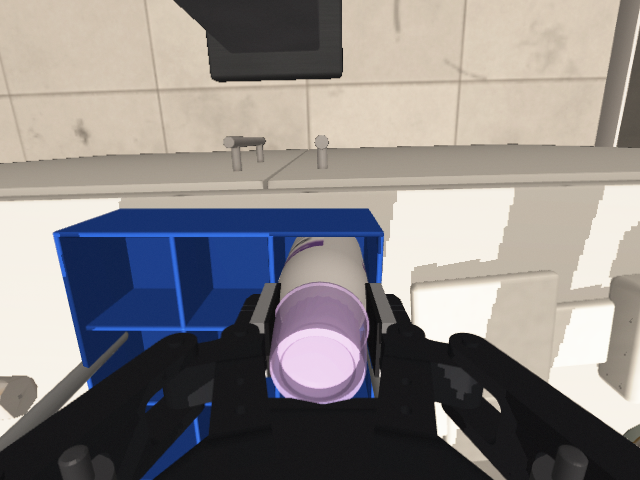

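The bottle is inside the corner cell. I lower, release and rise.

```bash
python3 -m jog '[{"linear":[0.02,0,0.003],"rotation":[0,0,0],"grip":30},{"linear":[0.035,0,0.003],"rotation":[0,0,0],"grip":30},{"linear":[0.043,0,0.003],"rotation":[0,0,0],"grip":30},{"linear":[0.043,0,0.003],"rotation":[0,0,0],"grip":30},{"linear":[0.043,0,0.003],"rotation":[0,0,0],"grip":60},{"linear":[0.043,0,0.003],"rotation":[0,0,0],"grip":60},{"linear":[0.043,0,0.003],"rotation":[0,0,0],"grip":60},{"linear":[0.043,0,0.003],"rotation":[0,0,0],"grip":60},{"linear":[0.043,0,0.003],"rotation":[0,0,0],"grip":60},{"linear":[-0.05,0,0],"rotation":[0,0,0],"grip":60},{"linear":[-0.17,0,0],"rotation":[0,0,0],"grip":60},{"linear":[-0.3,0,0],"rotation":[0,0,0],"grip":60},{"linear":[-0.43,0,0],"rotation":[0,0,0],"grip":60},{"linear":[-0.56,0.05,0],"rotation":[0,0,0],"grip":60},{"linear":[-0.7,0.1,0],"rotation":[0,0,0],"grip":60},{"linear":[-0.8,0.2,-0.1],"rotation":[0,0,0],"grip":60},{"linear":[-0.8,0.2,-0.15],"rotation":[0,0,0],"grip":60},{"linear":[-0.8,0.2,-0.15],"rotation":[0,0,0],"grip":60}]'
python3 - <<'E'
from h import *
carrier_look("w10"); s=sense(); print(s["eef_pos"],s["joints"].round(2))
E
```

```text
time_s: 13.52
eef_pos: [342.6, 76.1, 324.3]
ee_rot: [0.507, -0.494, 0.507, 0.492]
force: [-0.3, 0.5, 0.2]
grip_width: 0.705
all ((457.7398986816406, 66.83583068847656), (165.5911102294922, 167.1294708251953), 88.46110534667969) rim 2414 ((457.75738525390625, 66.84599304199219), (165.8244171142578, 166.874755859375), 88.5663833618164) bbox [  251   215   135   128 13475]
[343.02581662  77.10401476 322.94109358] [-0.12 -0.15  1.76 -0.    1.52 -1.66]
```

View pics/w10.png

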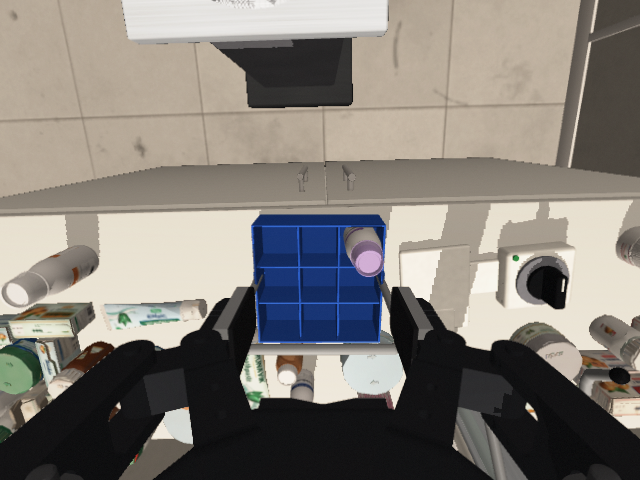

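The bottle stands in the near +y cell and the carrier is unmoved. For balance bottle_d goes diagonally (far, -y), which needs the hand flipped so the camera side clears the bar. I turn it in place.

```bash

python3 -m jog '[{"linear":[-0.05,0,0],"rotation":[0.25,0,0],"grip":66},{"linear":[-0.05,0,0],"rotation":[0.5,0,0],"grip":66},{"linear":[-0.05,0,0],"rotation":[0.75,0,0],"grip":66},{"linear":[-0.05,0,0],"rotation":[1,0,0],"grip":66},{"linear":[-0.05,0,0],"rotation":[1,0,0],"grip":66}]' >/dev/null
python3 -m jog '[{"linear":[0,0,0],"rotation":[0.25,0,0],"grip":66},{"linear":[0,0,0],"rotation":[0.5,0,0],"grip":66},{"linear":[0,0,0],"rotation":[0.75,0,0],"grip":66},{"linear":[0,0,0],"rotation":[1,0,0],"grip":66},{"linear":[0,0,0],"rotation":[1,0,0],"grip":66}]' >/dev/null
python3 -m jog '[{"linear":[0,0,0],"rotation":[0.25,0,0],"grip":66},{"linear":[0,0,0],"rotation":[0.5,0,0],"grip":66},{"linear":[0,0,0],"rotation":[0.75,0,0],"grip":66},{"linear":[0,0,0],"rotation":[1,0,0],"grip":66},{"linear":[0,0,0],"rotation":[1,0,0],"grip":66}]' >/dev/null
python3 -m jog '[{"linear":[0,0,0],"rotation":[0.25,0,0],"grip":66},{"linear":[0,0,0],"rotation":[0.5,0,0],"grip":66},{"linear":[0,0,0],"rotation":[0.75,0,0],"grip":66},{"linear":[0,0,0],"rotation":[1,0,0],"grip":66},{"linear":[0,0,0],"rotation":[1,0,0],"grip":66}]' >/dev/null
python3 -m jog '[{"linear":[0,0,0],"rotation":[0.25,0,0],"grip":66},{"linear":[0,0,0],"rotation":[0.5,0,0],"grip":66},{"linear":[0,0,0],"rotation":[0.75,0,0],"grip":66},{"linear":[0,0,0],"rotation":[1,0,0],"grip":66},{"linear":[0,0,0],"rotation":[1,0,0],"grip":66}]'
python3 - <<'E'
from h import *
s=sense(); print(s["eef_pos"],s["joints"].round(2))
plan([390,-120,300],down(-90))
E
```

```text
time_s: 15.65
eef_pos: [343.4, 78.5, 335.5]
ee_rot: [0.627, 0.323, 0.63, -0.325]
force: [0.5, -0.4, 0.3]
grip_width: 0.775
[343.40399461  78.49694599 335.54894958] [-0.11 -0.14  1.73 -0.    1.56  0.84]
lin [0.1176, -0.2569, 0.6294] rot [1.2378, -0.0033, 0.0089] dist 207.0 rows>= 5.0
```

```bash

python3 -m jog '[{"linear":[0.02,-0.06,0.12],"rotation":[0.2,0,0],"grip":66},{"linear":[0.05,-0.11,0.24],"rotation":[0.4,0,0],"grip":66},{"linear":[0.08,-0.16,0.37],"rotation":[0.6,0,0],"grip":66},{"linear":[0.1,-0.21,0.5],"rotation":[0.8,0,0],"grip":66},{"linear":[0.117,-0.257,0.63],"rotation":[1,0,0],"grip":66},{"linear":[0.117,-0.257,0.63],"rotation":[1,0,0],"grip":66},{"linear":[0.117,-0.257,0.63],"rotation":[1,0,0],"grip":66}]'
python3 - <<'E'
from h import *
plan([430.5,-274,210],down(-90))
E
```

```text
time_s: 16.23
eef_pos: [390.1, -121.5, 299.3]
ee_rot: [0.528, 0.467, 0.532, -0.469]
force: [0.7, 0.1, -0.0]
grip_width: 0.777
lin [0.2961, 0.072, 0.5217] rot [0.2508, -0.0038, 0.0128] dist 181.3 rows>= 5.0
```

```bash

python3 -m jog '[{"linear":[0.06,0.014,0.12],"rotation":[0.1,-0.004,0.012],"grip":66},{"linear":[0.12,0.028,0.24],"rotation":[0.2,-0.004,0.012],"grip":66},{"linear":[0.18,0.042,0.36],"rotation":[0.25,-0.004,0.012],"grip":66},{"linear":[0.24,0.056,0.48],"rotation":[0.25,-0.004,0.012],"grip":66},{"linear":[0.296,0.072,0.522],"rotation":[0.25,-0.004,0.012],"grip":66},{"linear":[0.296,0.072,0.522],"rotation":[0.25,-0.004,0.012],"grip":66},{"linear":[0.296,0.072,0.522],"rotation":[0.25,-0.004,0.012],"grip":66}]'
python3 - <<'E'
from h import *
c=calibration("wrist");p,d=capture("wrist"); cv2.imwrite("pics/w11.png",p[...,::-1])
W=cloud(c,d);m=(abs(W[...,0]-430)<28)&(abs(W[...,1]+274)<28)&(W[...,2]>105)&(W[...,2]<130);P=W[m]
print(P.mean(0),cv2.minEnclosingCircle(P[:,:2].astype(np.float32)),sense()["grip_width"]*85.4)
plan([430.5,-274,63],down(-90))
E
```

```text
time_s: 16.82
eef_pos: [430.6, -272.9, 209.7]
ee_rot: [0.501, 0.498, 0.502, -0.498]
force: [0.2, 1.1, 0.9]
grip_width: 0.778
[ 434.43137858 -273.64406109  118.89337615] ((433.0744323730469, -273.7015686035156), 17.730148315429688) 66.01863866579299
lin [0.4926, -0.0012, 0.004] rot [0.0122, 0.0003, -0.0] dist 147.8 rows>= 4.0
```

View pics/w11.png

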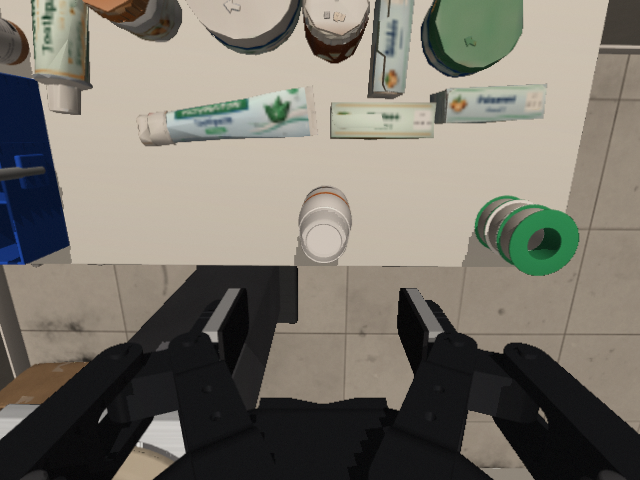

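The white cap at (324,238) is centred. From this side it measures x 433 against 430 before, so I use 432 and grip.

```bash
python3 -m jog '[{"linear":[0.13,0.004,0.004],"rotation":[0.01,0,0],"grip":66},{"linear":[0.26,0.004,0.004],"rotation":[0.01,0,0],"grip":66},{"linear":[0.39,0.004,0.004],"rotation":[0.01,0,0],"grip":66},{"linear":[0.488,0.004,0.004],"rotation":[0.01,0,0],"grip":66},{"linear":[0.488,0.004,0.004],"rotation":[0.01,0,0],"grip":66},{"linear":[0.488,0.004,0.004],"rotation":[0.01,0,0],"grip":30},{"linear":[0.488,0.004,0.004],"rotation":[0.01,0,0],"grip":30},{"linear":[0.488,0.004,0.004],"rotation":[0.01,0,0],"grip":30},{"linear":[0.488,0.004,0.004],"rotation":[0.01,0,0],"grip":30},{"linear":[0.488,0.004,0.004],"rotation":[0.01,0,0],"grip":30},{"linear":[0.488,0.004,0.004],"rotation":[0.01,0,0],"grip":30},{"linear":[0.4,0.004,0.004],"rotation":[0.01,0,0],"grip":30},{"linear":[0.27,0.004,0.004],"rotation":[0.01,0,0],"grip":30},{"linear":[0.13,0.004,0.004],"rotation":[0.01,0,0],"grip":30},{"linear":[0,0.004,0.004],"rotation":[0.01,0,0],"grip":30},{"linear":[-0.13,0.004,0.004],"rotation":[0.01,0,0],"grip":30},{"linear":[-0.27,0.004,0.004],"rotation":[0.01,0,0],"grip":30},{"linear":[-0.27,0.004,0.004],"rotation":[0.01,0,0],"grip":30}]' 40
python3 - <<'E'
from h import *
s=sense(); print(s["grip_width"]*85.4,s["force"])
c=calibration("wrist");p,d=capture("wrist"); cv2.imwrite("pics/w12.png",p[...,::-1])
plan([460,-10,280],down(-91.5))
E
```

```text
time_s: 18.37
eef_pos: [433.5, -275.0, 302.3]
ee_rot: [0.507, 0.499, 0.494, -0.499]
force: [1.1, -1.0, -0.3]
grip_width: 0.473
40.38391693504039 [ 1.1477864  -1.006753   -0.29074678]
lin [0.0534, 0.0917, -0.8818] rot [0.0568, 0.0169, -0.0169] dist 266.4 rows>= 7.0
```

View pics/w12.png

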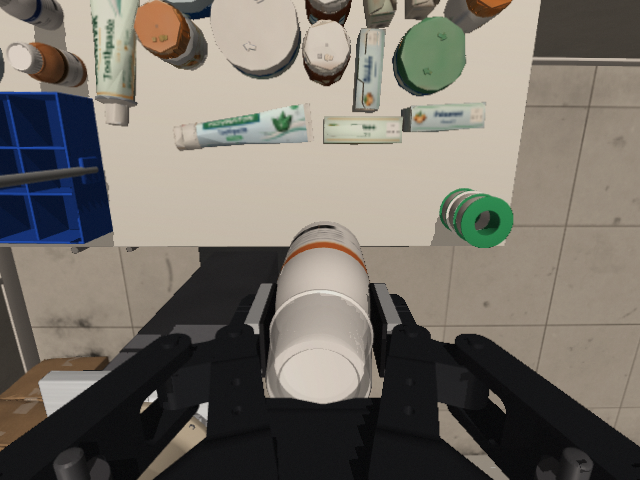

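Bottle_d is held upright. I carry it toward the carrier.

```bash
python3 -m jog '[{"linear":[0.01,0.01,-0.07],"rotation":[0.02,0.017,-0.017],"grip":30},{"linear":[0.02,0.03,-0.2],"rotation":[0.05,0.017,-0.017],"grip":30},{"linear":[0.03,0.05,-0.33],"rotation":[0.057,0.017,-0.017],"grip":30},{"linear":[0.04,0.07,-0.46],"rotation":[0.057,0.017,-0.017],"grip":30},{"linear":[0.053,0.09,-0.59],"rotation":[0.057,0.017,-0.017],"grip":30},{"linear":[0.053,0.09,-0.72],"rotation":[0.057,0.017,-0.017],"grip":30},{"linear":[0.053,0.09,-0.82],"rotation":[0.057,0.017,-0.017],"grip":30},{"linear":[0.053,0.09,-0.88],"rotation":[0.057,0.017,-0.017],"grip":30},{"linear":[0.053,0.09,-0.88],"rotation":[0.057,0.017,-0.017],"grip":30},{"linear":[0.053,0.09,-0.88],"rotation":[0.057,0.017,-0.017],"grip":30}]'
python3 - <<'E'
from h import *
carrier_look("w13"); print(sense()["joints"].round(2))
E
```

```text
time_s: 19.25
eef_pos: [459.1, -9.8, 280.5]
ee_rot: [0.494, 0.506, 0.494, -0.506]
force: [0.4, -0.6, -1.4]
grip_width: 0.476
all ((493.38690185546875, 93.06510162353516), (193.26197814941406, 124.21533203125), 88.70404815673828) rim 2431 ((498.930419921875, 83.74737548828125), (166.338134765625, 111.98728942871094), 89.29916381835938) bbox [  146   114   171   109 12701]
[-0.28  0.13  1.6  -0.    1.41  1.32]
```

View pics/w13.png

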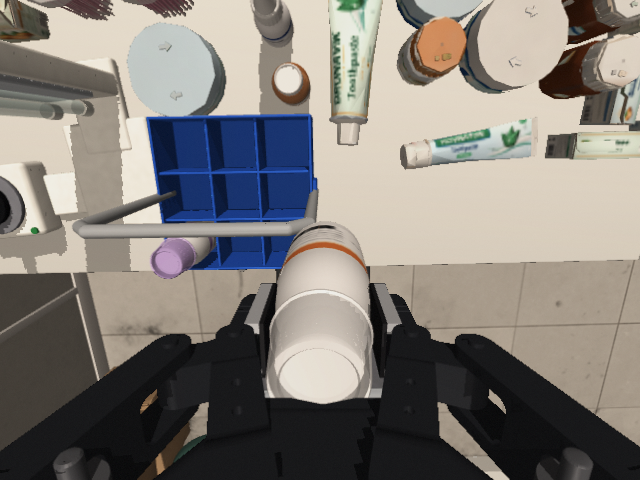

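The carrier now reads about (472,84) instead of (458,67), so it seems to have been knocked. I cross-check with the scene camera.

```bash
python3 - <<'E'
from h import *
import pickle
c,d=pickle.load(open("w13.pkl","rb")); W=cloud(c,d); im=cv2.imread("pics/w13.png").astype(int)
blue=(im[...,0]>im[...,2]+50)&(im[...,0]>im[...,1]+40)
T=W[blue&(W[...,2]>55)&(W[...,2]<64)]; print(np.percentile(T,[1,50,99],axis=0).round(1))
far=T[T[:,0]>T[:,0].max()-4]; print("far edge",np.polyfit(far[:,1],far[:,0],1))
m=(W[...,2]>100)&(W[...,2]<125)&(W[...,0]>370)&(W[...,0]<450)&(W[...,1]>90)&(W[...,1]<190); print("b cap",W[m].mean(0),cv2.minEnclosingCircle(W[m][:,:2].astype(np.float32)))
bar=W[(W[...,2]>185)&(W[...,2]<203)&(W[...,0]>430)&(W[...,0]<510)&(W[...,1]>-10)&(W[...,1]<160)]; print("bar",bar.mean(0),np.polyfit(bar[:,1],bar[:,0],1))
c=calibration("scene"); p,d=capture("scene"); cv2.imwrite("pics/s2.png",cv2.resize(p[140:320,240:450,::-1],None,fx=3.3,fy=3.3))
for dd in (np.load("scene0.npy"),d):
  W=cloud(c,dd)
  B=W[(W[...,2]>185)&(W[...,2]<205)&(W[...,0]>420)&(W[...,0]<520)&(W[...,1]>-30)&(W[...,1]<180)]; print("scene bar",len(B),B.mean(0),np.median(B,0),B[:,1].min(),B[:,1].max())
E
```

```text
[[389.4   0.6  55. ]
 [517.3  88.7  58.8]
 [554.8 165.8  60.7]]
far edge [6.83520940e-03 5.52618417e+02]
b cap [422.57741437 136.19441465 115.23294657] ((420.5802001953125, 138.7967529296875), 17.187585830688477)
bar [472.82882741  79.32518927 197.58850892] [9.37541361e-03 4.72085121e+02]
scene bar 137 [459.44880501  75.88334887 197.02771567] [458.97643983  78.42539311 197.28724904] -11.247255501578593 151.7910887247233
scene bar 143 [473.10913324  91.32364441 197.34383967] [472.51376347  91.24888106 198.21922843] 4.137282510087289 173.967887757443
```

View pics/s2.png

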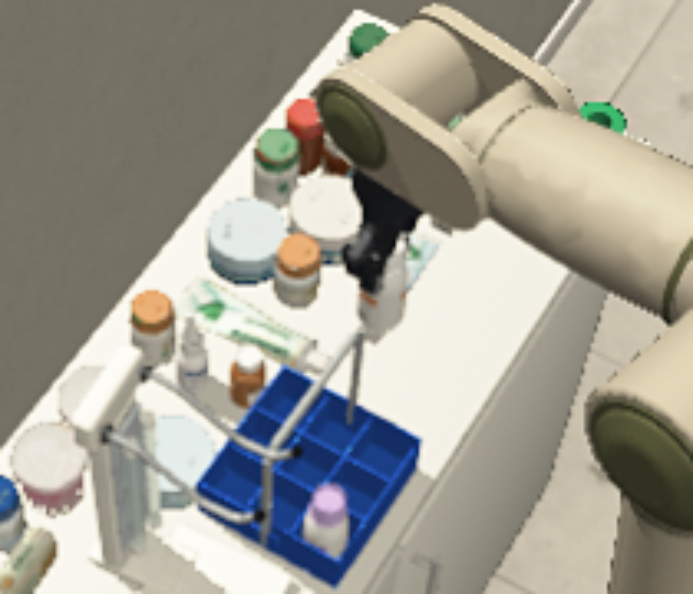

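The carrier was knocked, to about (472,84), with bottle_b still in its cell. The target for bottle_d is now (526,30.5).

```bash
python3 - <<'E'
from h import *
plan([526,30.5,280],down(-90.5));plan([526,30.5,80],down(-90.5))
E
```

```text
lin [0.001, 0.2184, -0.1446] rot [-0.0357, 0.0007, -0.0004] dist 78.6 rows>= 2.0
lin [0.6677, 0.2183, -0.1448] rot [-0.0357, 0.0007, -0.0004] dist 215.2 rows>= 6.0
```

```bash
python3 -m jog '[{"linear":[0,0.11,-0.07],"rotation":[-0.036,0,0],"grip":30},{"linear":[0,0.218,-0.145],"rotation":[-0.036,0,0],"grip":30},{"linear":[0,0.218,-0.145],"rotation":[-0.036,0,0],"grip":30},{"linear":[0.08,0.218,-0.145],"rotation":[-0.036,0,0],"grip":30},{"linear":[0.16,0.218,-0.145],"rotation":[-0.036,0,0],"grip":30},{"linear":[0.24,0.218,-0.145],"rotation":[-0.036,0,0],"grip":30},{"linear":[0.32,0.218,-0.145],"rotation":[-0.036,0,0],"grip":30},{"linear":[0.4,0.218,-0.145],"rotation":[-0.036,0,0],"grip":30},{"linear":[0.46,0.218,-0.145],"rotation":[-0.036,0,0],"grip":30},{"linear":[0.46,0.218,-0.145],"rotation":[-0.036,0,0],"grip":30}]'
python3 - <<'E'
from h import *
print(sense()["force"])
plan([526,30.5,68],down(-90.5))
c=calibration("wrist");p,d=capture("wrist"); cv2.imwrite("pics/w14.png",p[...,::-1])
E
```

```text
time_s: 20.18
eef_pos: [524.1, 29.6, 138.9]
ee_rot: [-0.496, -0.501, -0.499, 0.504]
force: [-0.3, 0.2, -1.4]
grip_width: 0.479
[-0.33195812  0.18584135 -1.4494083 ]
lin [0.2364, 0.0078, -0.0028] rot [-0.0027, -0.0011, 0.0127] dist 71.0 rows>= 2.0
```

View pics/w14.png

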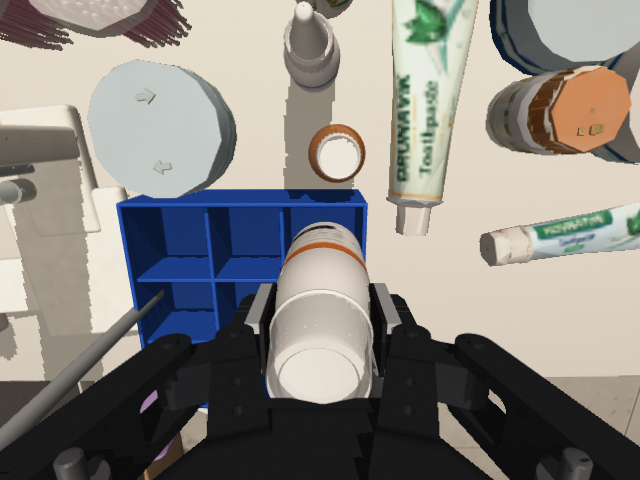

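The bottle lines up with the corner cell (columns 285-365). I lower slowly.

```bash
python3 -m jog '[{"linear":[0.06,0.006,-0.003],"rotation":[0,0,0.01],"grip":30},{"linear":[0.12,0.006,-0.003],"rotation":[0,0,0.01],"grip":30},{"linear":[0.17,0.006,-0.003],"rotation":[0,0,0.01],"grip":30},{"linear":[0.21,0.006,-0.003],"rotation":[0,0,0.01],"grip":30},{"linear":[0.21,0.006,-0.003],"rotation":[0,0,0.01],"grip":30}]'
python3 - <<'E'
from h import *
print(sense()["force"])
plan([526,30.5,68],down(-90.5))
c=calibration("wrist");p,d=capture("wrist"); cv2.imwrite("pics/w15.png",p[...,::-1])
E
```

```text
time_s: 20.65
eef_pos: [526.5, 30.0, 77.7]
ee_rot: [0.497, 0.503, 0.497, -0.503]
force: [0.2, -0.7, -0.4]
grip_width: 0.474
[ 0.1501279  -0.66680137 -0.39963937]
lin [0.0323, -0.0017, -0.0018] rot [-0.0039, -0.0005, -0.0008] dist 9.7 rows>= 1.0
```

View pics/w15.png

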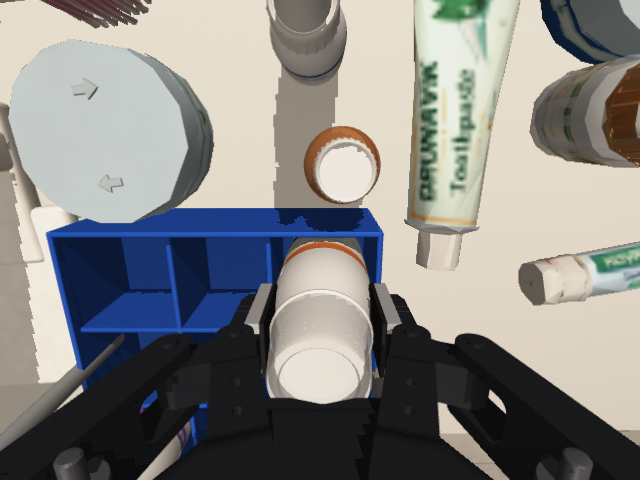

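Inside the cell without contact. I lower, release and rise.

```bash
python3 -m jog '[{"linear":[0.015,0,-0.002],"rotation":[0,0,0],"grip":30},{"linear":[0.034,0,-0.002],"rotation":[0,0,0],"grip":30},{"linear":[0.034,0,-0.002],"rotation":[0,0,0],"grip":30},{"linear":[0.034,0,-0.002],"rotation":[0,0,0],"grip":62},{"linear":[0.034,0,-0.002],"rotation":[0,0,0],"grip":62},{"linear":[0.034,0,-0.002],"rotation":[0,0,0],"grip":62},{"linear":[0.034,0,-0.002],"rotation":[0,0,0],"grip":62},{"linear":[0.034,0,-0.002],"rotation":[0,0,0],"grip":62},{"linear":[-0.06,0,-0.002],"rotation":[0,0,0],"grip":62},{"linear":[-0.18,0,-0.002],"rotation":[0,0,0],"grip":62},{"linear":[-0.3,0,-0.002],"rotation":[0,0,0],"grip":62},{"linear":[-0.44,0,-0.002],"rotation":[0,0,0],"grip":62},{"linear":[-0.58,0,-0.002],"rotation":[0,0,0],"grip":62},{"linear":[-0.72,0,-0.002],"rotation":[0,0,0],"grip":62},{"linear":[-0.86,0,-0.002],"rotation":[0,0,0],"grip":62},{"linear":[-0.95,0,-0.002],"rotation":[0,0,0],"grip":62},{"linear":[-0.95,0,-0.002],"rotation":[0,0,0],"grip":62}]'
python3 - <<'E'
from h import *
carrier_look("w16"); s=sense(); print(s["eef_pos"],s["joints"].round(2)); plan([400,0,380],down(-90))
E
```

```text
time_s: 22.12
eef_pos: [527.5, 30.5, 370.1]
ee_rot: [0.501, 0.505, 0.494, -0.5]
force: [0.0, -0.1, 0.4]
grip_width: 0.725
all ((479.5989990234375, 82.0990219116211), (169.4167938232422, 150.84507751464844), 89.42440032958984) rim 1455 ((489.45245361328125, 83.86468505859375), (165.68771362304688, 131.1746368408203), 89.42440032958984) bbox [ 219  172  128   97 7964]
[527.06118831  30.50006881 366.66565927] [-0.16  0.26  1.22  0.    1.65  1.42]
lin [-0.0476, -0.4221, 0.1061] rot [-0.021, 0.0019, -0.0154] dist 131.3 rows>= 4.0
```

View pics/w16.png

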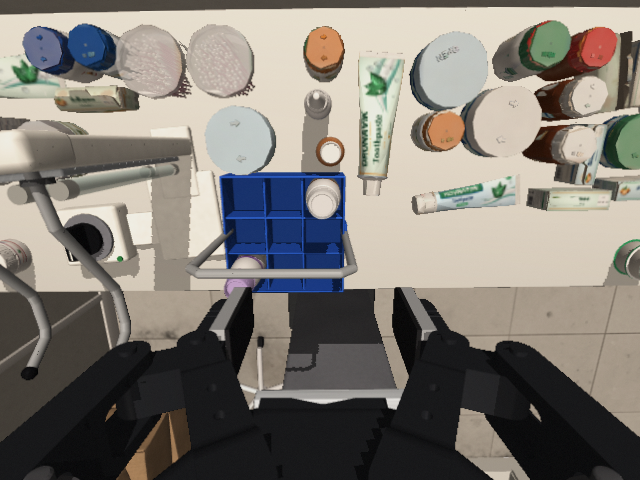

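Both bottles stand diagonally in the carrier and both hook arms are visible (tips at about (30,372) and (122,340)). No other syrup bottles are in this overview. I measure the hook.

```bash
python3 - <<'E'
from h import *
import pickle
c,d=pickle.load(open("w16.pkl","rb")); W=cloud(c,d)
for z0,z1 in((225,240),(240,255),(255,270),(270,285),(285,300),(300,315),(315,335)):
    m=(W[...,2]>z0)&(W[...,2]<z1)&(W[...,0]>380)&(W[...,0]<640)&(W[...,1]>140)&(W[...,1]<340); P=W[m]
    print(z0,m.sum()); 
    if len(P)>5:
        n,l,st,ce=cv2.connectedComponentsWithStats(m.astype(np.uint8))
        for i in range(1,n):
            if st[i,4]>8: Q=W[l==i]; print("   ",Q.min(0).round(0),Q.mean(0).round(0),Q.max(0).round(0))
bar=W[(W[...,2]>188)&(W[...,2]<203)&(W[...,0]>430)&(W[...,0]<510)&(W[...,1]>20)&(W[...,1]<150)]; print("bar",bar.mean(0),np.polyfit(bar[:,1],bar[:,0],1),np.percentile(bar,[5,95],axis=0))
m=(W[...,2]>112)&(W[...,2]<130)&(W[...,0]>380)&(W[...,0]<580)&(W[...,1]>-20)&(W[...,1]<190)
n,l,st,ce=cv2.connectedComponentsWithStats(m.astype(np.uint8))
for i in range(1,n):
    if st[i,4]>20: Q=W[l==i]; print("cap",Q.mean(0).round(1),cv2.minEnclosingCircle(Q[:,:2].astype(np.float32)))
E
```

```text
225 651
    [576. 213. 225.] [591. 216. 233.] [605. 219. 240.]
    [559. 218. 225.] [566. 220. 233.] [572. 225. 240.]
    [564. 251. 234.] [566. 252. 238.] [567. 254. 240.]
240 736
    [576. 213. 240.] [590. 216. 246.] [605. 220. 255.]
    [558. 216. 240.] [566. 219. 248.] [572. 225. 255.]
    [556. 250. 249.] [556. 253. 253.] [558. 255. 254.]
    [470. 195. 254.] [475. 195. 254.] [478. 196. 255.]
    [454. 263. 252.] [465. 265. 254.] [476. 266. 255.]
    [463. 194. 253.] [465. 195. 254.] [468. 195. 255.]
255 2980
    [575. 216. 255.] [578. 223. 263.] [581. 234. 266.]
    [572. 245. 261.] [575. 255. 264.] [578. 266. 266.]
    [558. 216. 255.] [565. 223. 260.] [573. 233. 263.]
    [555. 248. 255.] [562. 255. 261.] [570. 265. 263.]
    [440. 192. 255.] [470. 197. 261.] [506. 204. 270.]
    [429. 261. 255.] [463. 266. 261.] [502. 273. 270.]
270 1194
    [583. 195. 274.] [595. 197. 281.] [606. 203. 285.]
    [498. 197. 270.] [513. 200. 278.] [531. 204. 285.]
    [491. 266. 270.] [502. 268. 274.] [513. 273. 279.]
    [419. 259. 270.] [429. 263. 278.] [437. 270. 285.]
285 1375
    [583. 195. 285.] [595. 197. 293.] [607. 204. 300.]
    [575. 197. 291.] [577. 199. 297.] [578. 205. 300.]
    [520. 198. 285.] [539. 201. 294.] [572. 206. 300.]
    [421. 260. 285.] [425. 264. 286.] [428. 268. 288.]
300 2013
    [543. 194. 300.] [582. 201. 307.] [607. 217. 315.]
315 912
    [583. 196. 315.] [594. 204. 317.] [605. 215. 319.]
bar [472.94623706  84.88311916 197.9910992 ] [1.04965802e-02 4.72055255e+02] [[467.89832761  26.29841517 195.14376031]
 [476.68944678 143.29379926 199.91777977]]
cap [529.   31.  123.5] ((528.1302490234375, 30.877172470092773), 17.458065032958984)
cap [475.3 165.4 121.4] ((474.1287841796875, 166.7952117919922), 4.681773662567139)
cap [474.7   1.1 121.2] ((472.4899597167969, 0.4699840545654297), 4.7522873878479)
cap [426.4 141.6 118.1] ((421.0389099121094, 139.73828125), 16.014822006225586)
```

```bash
python3 - <<'E'
from h import *
import pickle
for f in ("w16.pkl","w10.pkl","w8.pkl"):
  c,d=pickle.load(open(f,"rb")); W=cloud(c,d)
  for lo,hi in((180,215),(250,285)):
    m=(W[...,2]>240)&(W[...,2]<300)&(W[...,1]>lo)&(W[...,1]<hi)&(W[...,0]>415)&(W[...,0]<515); P=W[m]
    if len(P)<30: continue
    print(f,len(P),"line y(x)",np.polyfit(P[:,0]-462,P[:,1],1).round(3))
    for x in range(420,515,10):
        Q=P[abs(P[:,0]-x)<3]
        if len(Q)>3: print("  ",x,len(Q),np.percentile(Q[:,2],[5,95]).round(0),np.percentile(Q[:,1],[5,95]).round(0))
c=calibration("scene"); W=cloud(c,np.load("scene0.npy"))
P=W[(W[...,2]>305)&(W[...,2]<330)&(W[...,0]>550)&(W[...,0]<630)&(W[...,1]>180)&(W[...,1]<310)];print("head",cv2.minAreaRect(P[:,:2].astype(np.float32)))
E
```

```text
w16.pkl 1061 line y(x) [6.50000e-02 1.96291e+02]
   440 33 [262. 270.] [193. 200.]
   450 90 [256. 263.] [193. 199.]
   460 79 [254. 260.] [194. 200.]
   470 78 [254. 260.] [194. 201.]
   480 79 [255. 261.] [195. 202.]
   490 79 [258. 266.] [196. 201.]
   500 91 [265. 273.] [197. 202.]
   510 92 [272. 280.] [197. 202.]
w16.pkl 1572 line y(x) [6.90000e-02 2.65639e+02]
   420 41 [281. 286.] [260. 266.]
   430 184 [270. 284.] [261. 267.]
   440 143 [258. 269.] [262. 268.]
   450 79 [255. 260.] [262. 269.]
   460 90 [254. 260.] [263. 270.]
   470 87 [254. 260.] [264. 270.]
   480 82 [256. 263.] [265. 271.]
   490 91 [262. 270.] [265. 270.]
   500 101 [268. 277.] [267. 271.]
   510 45 [274. 279.] [267. 269.]
w10.pkl 567 line y(x) [1.18000e-01 1.95235e+02]
   490 106 [259. 267.] [196. 202.]
   500 131 [267. 273.] [197. 204.]
   510 118 [273. 279.] [198. 204.]
w10.pkl 779 line y(x) [7.7000e-02 2.6559e+02]
   420 210 [279. 287.] [260. 267.]
   430 118 [265. 279.] [261. 264.]
   440 76 [256. 267.] [262. 265.]
   450 85 [254. 260.] [263. 268.]
   460 6 [259. 260.] [267. 269.]
w8.pkl 1386 line y(x) [-4.00000e-02  1.91725e+02]
   420 14 [281. 284.] [192. 196.]
   430 443 [272. 287.] [190. 197.]
   440 261 [258. 273.] [192. 195.]
head ((582.2783813476562, 246.35696411132812), (51.418601989746094, 93.43510437011719), 9.169970512390137)
```

Arm tops are at z≈260, so the seat is ≈(464,232.5,265) with yaw ≈4.2°. The carrier's handle is ≈(472,83.6,195). I turn the hand so the fingers close along x.

```bash

python3 -m jog '[{"linear":[0,0,0],"rotation":[-0.25,0,0],"grip":66},{"linear":[0,0,0],"rotation":[-0.5,0,0],"grip":66},{"linear":[0,0,0],"rotation":[-0.75,0,0],"grip":66},{"linear":[0,0,0],"rotation":[-1,0,0],"grip":66},{"linear":[0,0,0],"rotation":[-1,0,0],"grip":66}]' >/dev/null
python3 -m jog '[{"linear":[0,0,0],"rotation":[-0.25,0,0],"grip":66},{"linear":[0,0,0],"rotation":[-0.5,0,0],"grip":66},{"linear":[0,0,0],"rotation":[-0.75,0,0],"grip":66},{"linear":[0,0,0],"rotation":[-1,0,0],"grip":66},{"linear":[0,0,0],"rotation":[-1,0,0],"grip":66}]' >/dev/null
python3 -m jog '[{"linear":[0,0,0],"rotation":[-0.25,0,0],"grip":66},{"linear":[0,0,0],"rotation":[-0.5,0,0],"grip":66},{"linear":[0,0,0],"rotation":[-0.75,0,0],"grip":66},{"linear":[0,0,0],"rotation":[-1,0,0],"grip":66},{"linear":[0,0,0],"rotation":[-1,0,0],"grip":66}]'
python3 - <<'E'
from h import *
s=sense(); print(s["joints"].round(2))
plan([472,70,270],down(-0.6))
E
```

```text
time_s: 23.42
eef_pos: [526.6, 30.6, 363.8]
ee_rot: [0.708, 0.027, 0.706, -0.027]
force: [-0.0, 0.7, 0.6]
grip_width: 0.774
[-0.16  0.26  1.22  0.    1.65 -0.09]
lin [0.3123, 0.1168, -0.1924] rot [-0.1345, 0.0053, -0.0] dist 115.5 rows>= 3.0
```

```bash

python3 -m jog '[{"linear":[0.1,0.06,-0.1],"rotation":[-0.13,0.005,0],"grip":60},{"linear":[0.2,0.1168,-0.19],"rotation":[-0.1345,0.005,0],"grip":60},{"linear":[0.31,0.117,-0.192],"rotation":[-0.1345,0.005,0],"grip":60},{"linear":[0.31,0.117,-0.192],"rotation":[-0.1345,0.005,0],"grip":60},{"linear":[0.31,0.117,-0.192],"rotation":[-0.1345,0.005,0],"grip":60}]'
python3 - <<'E'
from h import *
import pickle
s=sense(); 
c=calibration("wrist");p,d=capture("wrist"); cv2.imwrite("pics/w17.png",p[...,::-1]); pickle.dump((c,d),open("w17.pkl","wb"))
W=cloud(c,d)
bar=W[(W[...,2]>188)&(W[...,2]<203)&(W[...,0]>430)&(W[...,0]<510)&(W[...,1]>10)&(W[...,1]<160)]; print("bar",len(bar),bar.mean(0),np.polyfit(bar[:,1]-84,bar[:,0],1),np.percentile(bar,[5,95],axis=0))
plan([472,83.6,176],down(-0.6))
E
```

```text
time_s: 23.83
eef_pos: [472.0, 70.0, 270.7]
ee_rot: [0.706, 0.006, 0.708, -0.006]
force: [0.6, -0.0, 1.6]
grip_width: 0.699
bar 3415 [471.78140151  92.40904162 197.95667377] [1.00157539e-02 4.71697179e+02] [[467.31490536  21.02527425 195.47976136]
 [476.24237745 153.83939484 199.72589527]]
lin [0.3209, 0.0467, -0.0053] rot [-0.0091, 0.0039, 0.0006] dist 97.3 rows>= 3.0
```

View pics/w17.png

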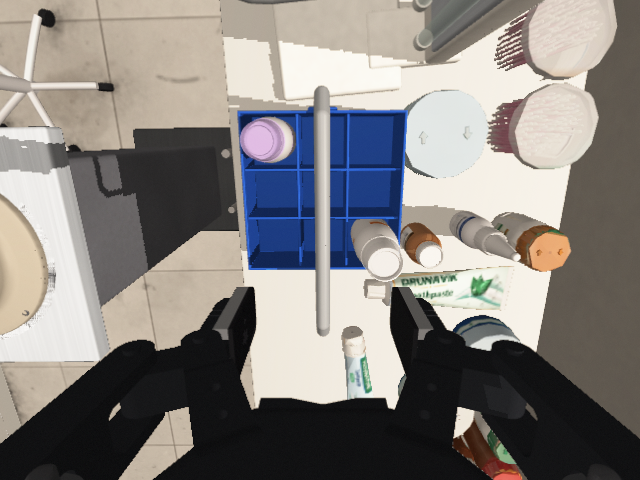

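The bar is vertical at column 322, midway between the fingers, with both bottles in their cells. I descend and grip the handle.

```bash

python3 -m jog '[{"linear":[0.12,0.046,-0.004],"rotation":[-0.009,0.004,0],"grip":60},{"linear":[0.24,0.046,-0.004],"rotation":[-0.009,0.004,0],"grip":60},{"linear":[0.32,0.046,-0.004],"rotation":[-0.009,0.004,0],"grip":60},{"linear":[0.32,0.046,-0.004],"rotation":[-0.009,0.004,0],"grip":60},{"linear":[0.32,0.046,-0.004],"rotation":[-0.009,0.004,0],"grip":2},{"linear":[0.32,0.046,-0.004],"rotation":[-0.009,0.004,0],"grip":2},{"linear":[0.32,0.046,-0.004],"rotation":[-0.009,0.004,0],"grip":2},{"linear":[0.32,0.046,-0.004],"rotation":[-0.009,0.004,0],"grip":2},{"linear":[0.32,0.046,-0.004],"rotation":[-0.009,0.004,0],"grip":2},{"linear":[0.32,0.046,-0.004],"rotation":[-0.009,0.004,0],"grip":2},{"linear":[0.32,0.046,-0.004],"rotation":[-0.009,0.004,0],"grip":2},{"linear":[0.32,0.046,-0.004],"rotation":[-0.009,0.004,0],"grip":2}]' 90
python3 - <<'E'
from h import *
s=sense(); print(s["eef_pos"],s["force"],s["grip_width"]*85.4)
E
```

```text
time_s: 24.88
eef_pos: [472.4, 83.2, 177.8]
ee_rot: [0.707, 0.003, 0.707, -0.004]
force: [-5.2, -2.2, 8.0]
grip_width: 0.084
[472.44957651  83.23132159 177.83892191] [-5.15413197 -2.1553476   8.02987912] 7.146361190772779
```

```bash

python3 -m jog '[{"linear":[-0.01,0,0],"rotation":[0,0,0],"grip":2},{"linear":[-0.03,0,0],"rotation":[0,0,0],"grip":2},{"linear":[-0.06,0,0],"rotation":[0,0,0],"grip":2},{"linear":[-0.1,0,0],"rotation":[0,0,0],"grip":2},{"linear":[-0.14,0,0],"rotation":[0,0,0],"grip":2},{"linear":[-0.19,0,0],"rotation":[0,0,0],"grip":2},{"linear":[-0.24,0,0],"rotation":[0,0,0],"grip":2},{"linear":[-0.29,0,0],"rotation":[0,0,0],"grip":2},{"linear":[-0.33,0,0],"rotation":[0,0,0],"grip":2},{"linear":[-0.36,0,0],"rotation":[0,0,0],"grip":2},{"linear":[-0.37,0,0],"rotation":[0,0,0],"grip":2},{"linear":[-0.37,0,0],"rotation":[0,0,0],"grip":2}]' 90
python3 - <<'E'
from h import *
import pickle
s=sense(); print(s["eef_pos"],s["force"],s["grip_width"]*85.4)
c=calibration("wrist");p,d=capture("wrist"); cv2.imwrite("pics/w18.png",p[...,::-1]); pickle.dump((c,d),open("w18.pkl","wb"))
plan([385,85,289],down(-0.6));plan([385,225,289],down(4.2))
E
```

```text
time_s: 25.88
eef_pos: [472.5, 83.3, 289.5]
ee_rot: [0.708, 0.003, 0.706, -0.004]
force: [0.7, 0.2, -5.5]
grip_width: 0.083
[472.49064872  83.32650693 289.45020838] [ 0.74321498  0.21578309 -5.48413459] 7.080560092474049
lin [-0.0013, 0.0024, -0.2908] rot [-0.0004, 0.0013, 0.0016] dist 87.3 rows>= 3.0
lin [-0.0017, 0.4691, -0.2958] rot [-0.1679, 0.0012, 0.0017] dist 166.4 rows>= 4.0
```

View pics/w18.png

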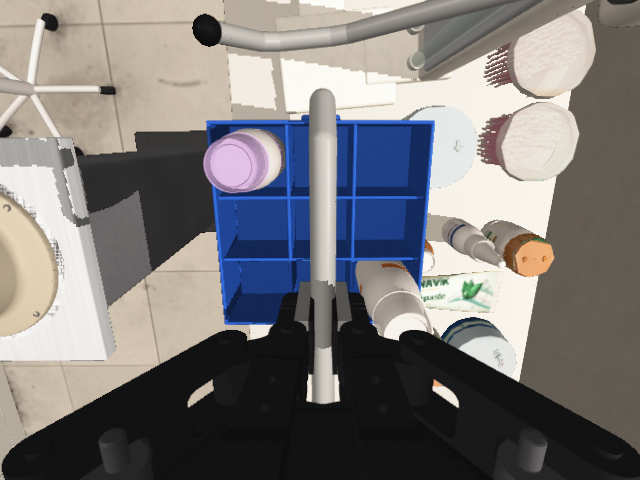

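The loaded carrier hangs level in the grip. I back off to x=385, then go sideways in front of the hook tips while turning to 4.2°.

```bash

python3 -m jog '[{"linear":[0,0,-0.02],"rotation":[0,0,0],"grip":2},{"linear":[0,0,-0.06],"rotation":[0,0,0],"grip":2},{"linear":[0,0,-0.11],"rotation":[0,0,0],"grip":2},{"linear":[0,0,-0.17],"rotation":[0,0,0],"grip":2},{"linear":[0,0.02,-0.22],"rotation":[0,0,0],"grip":2},{"linear":[0,0.05,-0.26],"rotation":[-0.02,0,0],"grip":2},{"linear":[0,0.09,-0.285],"rotation":[-0.04,0,0],"grip":2},{"linear":[0,0.14,-0.295],"rotation":[-0.06,0,0],"grip":2},{"linear":[0,0.19,-0.296],"rotation":[-0.08,0,0],"grip":2},{"linear":[0,0.24,-0.296],"rotation":[-0.1,0,0],"grip":2},{"linear":[0,0.29,-0.296],"rotation":[-0.12,0,0],"grip":2},{"linear":[0,0.34,-0.296],"rotation":[-0.14,0,0],"grip":2},{"linear":[0,0.39,-0.296],"rotation":[-0.16,0,0],"grip":2},{"linear":[0,0.43,-0.296],"rotation":[-0.168,0,0],"grip":2},{"linear":[0,0.46,-0.296],"rotation":[-0.168,0,0],"grip":2},{"linear":[0,0.469,-0.296],"rotation":[-0.168,0,0],"grip":2},{"linear":[0,0.469,-0.296],"rotation":[-0.168,0,0],"grip":2},{"linear":[0,0.469,-0.296],"rotation":[-0.168,0,0],"grip":2}]' 90
python3 - <<'E'
from h import *
import pickle
s=sense(); print(s["eef_pos"],s["force"],s["grip_width"]*85.4,s["joints"].round(2))
c=calibration("wrist");p,d=capture("wrist"); cv2.imwrite("pics/w19.png",p[...,::-1]); pickle.dump((c,d),open("w19.pkl","wb"))
W=cloud(c,d)
for lo,hi in((180,215),(250,285)):
    P=W[(W[...,2]>240)&(W[...,2]<292)&(W[...,1]>lo)&(W[...,1]<hi)&(W[...,0]>412)&(W[...,0]<515)]
    for x in range(420,515,10):
        Q=P[abs(P[:,0]-x)<3]
        if len(Q)>3: print("  ",x,len(Q),np.percentile(Q[:,2],[5,95]).round(0),np.percentile(Q[:,1],[5,95]).round(0))
plan([464,225,289],down(4.2))
E
```

```text
time_s: 27.43
eef_pos: [384.8, 224.7, 288.3]
ee_rot: [0.707, -0.026, 0.707, 0.025]
force: [-0.1, -0.9, -6.2]
grip_width: 0.082
[384.79599239 224.66237381 288.33227766] [-0.06732103 -0.89902046 -6.22113664] 7.0189513443744005 [ 0.27  0.1   1.62 -0.    1.43  0.19]
   440 57 [259. 267.] [199. 200.]
   450 133 [255. 261.] [195. 201.]
   460 156 [254. 260.] [195. 202.]
   470 150 [254. 260.] [197. 203.]
   480 167 [255. 261.] [197. 203.]
   490 213 [259. 267.] [198. 204.]
   500 222 [267. 273.] [199. 205.]
   510 268 [273. 280.] [199. 206.]
   420 292 [281. 287.] [261. 270.]
   430 120 [270. 284.] [264. 270.]
   440 113 [259. 268.] [264. 270.]
   450 162 [256. 260.] [264. 271.]
   460 182 [256. 260.] [265. 272.]
   470 190 [255. 260.] [266. 273.]
   480 247 [258. 264.] [266. 273.]
   490 294 [264. 270.] [267. 274.]
   500 336 [271. 277.] [268. 275.]
   510 362 [278. 284.] [269. 276.]
lin [-0.0019, -0.0176, 0.2631] rot [-0.0006, 0.0007, 0.0027] dist 79.1 rows>= 2.0
```

View pics/w19.png

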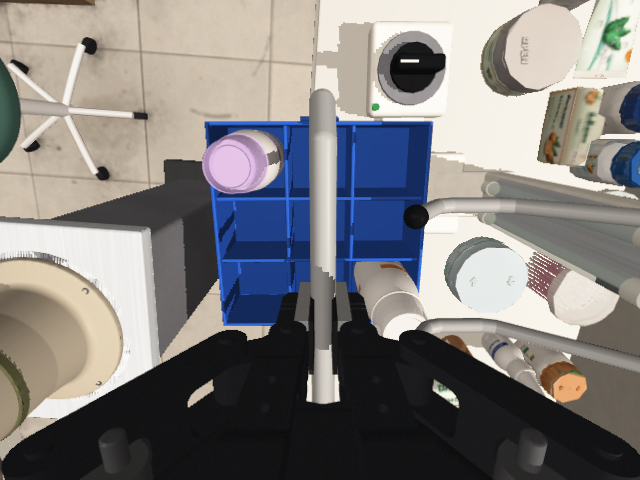

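The arms lie ahead, tips at (416,216) and (420,330) either side of the bar's middle. I move forward over the tips.

```bash

python3 -m jog '[{"linear":[0,0,0.02],"rotation":[0,0,0],"grip":2},{"linear":[0,0,0.05],"rotation":[0,0,0],"grip":2},{"linear":[0,-0.002,0.09],"rotation":[0,0,0],"grip":2},{"linear":[0,-0.004,0.13],"rotation":[0,0,0],"grip":2},{"linear":[0,-0.006,0.17],"rotation":[0,0,0],"grip":2},{"linear":[0,-0.01,0.21],"rotation":[0,0,0],"grip":2},{"linear":[0,-0.012,0.24],"rotation":[0,0,0],"grip":2},{"linear":[0,-0.012,0.258],"rotation":[0,0,0],"grip":2},{"linear":[0,-0.012,0.263],"rotation":[0,0,0],"grip":2},{"linear":[0,-0.012,0.263],"rotation":[0,0,0],"grip":2},{"linear":[0,-0.012,0.263],"rotation":[0,0,0],"grip":2}]' 90
python3 - <<'E'
from h import *
import pickle
s=sense(); print(s["eef_pos"],s["force"],s["grip_width"]*85.4,s["joints"].round(2))
c=calibration("wrist");p,d=capture("wrist"); cv2.imwrite("pics/w20.png",p[...,::-1]); pickle.dump((c,d),open("w20.pkl","wb"))
plan([464,226.5,247.5],down(4.2))
E
```

```text
time_s: 28.4
eef_pos: [463.6, 226.7, 288.4]
ee_rot: [0.707, -0.026, 0.707, 0.025]
force: [-0.3, 0.1, -5.5]
grip_width: 0.077
[463.55728481 226.668758   288.4370189 ] [-0.25797683  0.10762907 -5.52299326] 6.580957174490181 [ 0.23  0.26  1.42 -0.    1.46  0.16]
lin [0.1367, -0.0007, 0.0017] rot [-0.0002, 0.0004, 0.0026] dist 41.0 rows>= 1.0
```

View pics/w20.png

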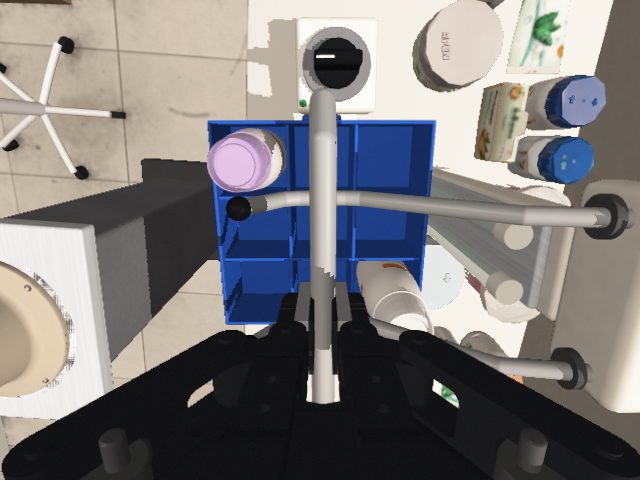

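The bar is over the seat region of the arms. I lower.

```bash

python3 -m jog '[{"linear":[0.02,0,0],"rotation":[0,0,0],"grip":2},{"linear":[0.04,0,0],"rotation":[0,0,0],"grip":2},{"linear":[0.06,0,0],"rotation":[0,0,0],"grip":2},{"linear":[0.08,0,0],"rotation":[0,0,0],"grip":2},{"linear":[0.1,0,0],"rotation":[0,0,0],"grip":2},{"linear":[0.115,0,0],"rotation":[0,0,0],"grip":2},{"linear":[0.125,0,0],"rotation":[0,0,0],"grip":2},{"linear":[0.13,0,0],"rotation":[0,0,0],"grip":2},{"linear":[0.13,0,0],"rotation":[0,0,0],"grip":2}]' 90
python3 -m jog '[{"linear":[0.005,0,0],"rotation":[0,0,0],"grip":2},{"linear":[0.009,0,0],"rotation":[0,0,0],"grip":2},{"linear":[0.009,0,0],"rotation":[0,0,0],"grip":2}]' 90
python3 - <<'E'
from h import *
s=sense(); print(s["eef_pos"],s["force"],s["wrist_torque"])
E
```

```text
time_s: 29.2
eef_pos: [463.4, 226.7, 249.2]
ee_rot: [0.707, -0.026, 0.707, 0.025]
force: [-0.1, 0.7, -7.4]
grip_width: 0.076
time_s: 29.45
eef_pos: [463.7, 226.7, 247.3]
ee_rot: [0.707, -0.026, 0.706, 0.025]
force: [-1.0, -0.5, -1.4]
grip_width: 0.081
[463.71447752 226.72071856 247.30277167] [-0.96661968 -0.47434676 -1.3754422 ] [-0.01704839  0.12670617  0.01086036]
```

The hook now carries the weight (force -1.4 N). I release and rise.

```bash

python3 -m jog '[{"linear":[0.002,0,0],"rotation":[0,0,0],"grip":20},{"linear":[0.002,0,0],"rotation":[0,0,0],"grip":40},{"linear":[0.002,0,0],"rotation":[0,0,0],"grip":50},{"linear":[0.002,0,0],"rotation":[0,0,0],"grip":50},{"linear":[0.002,0,0],"rotation":[0,0,0],"grip":50},{"linear":[0.002,0,0],"rotation":[0,0,0],"grip":50},{"linear":[-0.05,0,0],"rotation":[0,0,0],"grip":50},{"linear":[-0.1,0,0],"rotation":[0,0,0],"grip":50},{"linear":[-0.2,0,0],"rotation":[0,0,0],"grip":50},{"linear":[-0.3,0,0],"rotation":[0,0,0],"grip":50},{"linear":[-0.35,0,0],"rotation":[0,0,0],"grip":50},{"linear":[-0.35,0,0],"rotation":[0,0,0],"grip":50},{"linear":[-0.35,0,0],"rotation":[0,0,0],"grip":50}]' 40
python3 - <<'E'
from h import *
import pickle
s=sense(); print(s["eef_pos"],s["force"],s["joints"].round(2))
c=calibration("wrist");p,d=capture("wrist"); cv2.imwrite("pics/w21.png",p[...,::-1]); pickle.dump((c,d),open("w21.pkl","wb"))
W=cloud(c,d)
bar=W[(W[...,2]>262)&(W[...,2]<276)&(W[...,0]>440)&(W[...,0]<490)&(W[...,1]>210)&(W[...,1]<285)];print("bar",bar.mean(0),np.polyfit(bar[:,1]-232,bar[:,0],1),np.percentile(bar[:,2],95))
p,d=capture("scene"); cv2.imwrite("pics/s3.png",cv2.resize(p[200:380,200:410,::-1],None,fx=3.3,fy=3.3))
E
```

```text
time_s: 30.53
eef_pos: [463.6, 226.8, 352.3]
ee_rot: [0.707, -0.026, 0.706, 0.026]
force: [0.1, 0.5, -0.3]
grip_width: 0.583
[463.62978559 226.82874835 352.3406052 ] [ 0.11333132  0.47288381 -0.27292046] [ 0.23  0.24  1.29 -0.    1.62  0.16]
bar [463.78480383 251.45933025 267.37947681] [3.27157953e-03 4.63721141e+02] 269.34485892619136
```

View pics/w21.png

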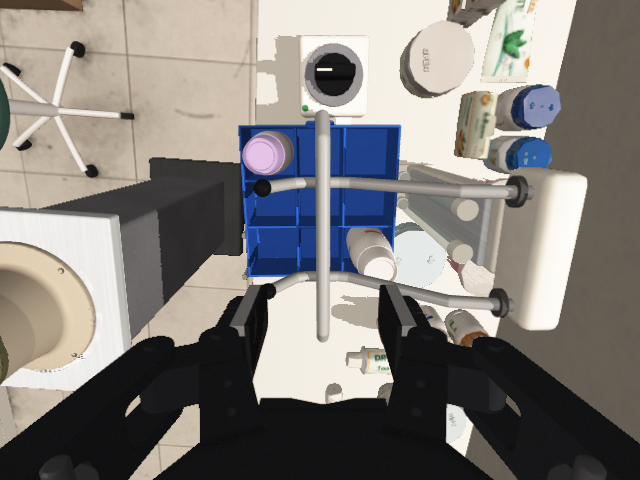

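View pics/s3.png

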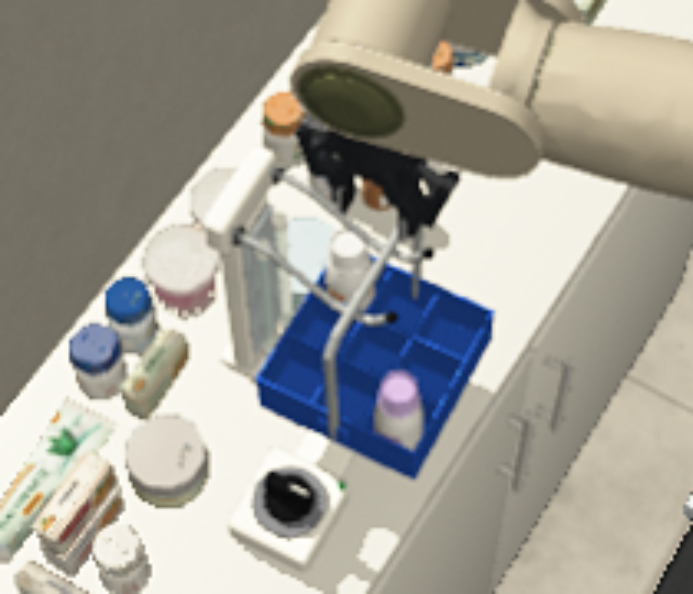

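The carrier hangs level on both arms, bar at about (464,227,265), let go, with both bottles standing. Now back to the timer: I move over the knob and turn the hand.

```bash

python3 - <<'E'
from h import *
plan([459,371,340],down(4.2))
E
python3 -m jog '[{"linear":[0,0.1,0],"rotation":[-0.2,0,0],"grip":50},{"linear":[0,0.22,-0.01],"rotation":[-0.4,0,0],"grip":50},{"linear":[0.01,0.35,0],"rotation":[-0.6,0,0],"grip":50},{"linear":[0.03,0.47,0.01],"rotation":[-0.8,0,0],"grip":50},{"linear":[0.04,0.48,0.02],"rotation":[-1,0,0],"grip":50},{"linear":[0.04,0.48,0.02],"rotation":[-1,0,0],"grip":50}]'
python3 -m jog '[{"linear":[0,0,0],"rotation":[-0.25,0,0],"grip":50},{"linear":[0,0,0],"rotation":[-0.5,0,0],"grip":50},{"linear":[0,0,0],"rotation":[-0.75,0,0],"grip":50},{"linear":[0,0,0],"rotation":[-1,0,0],"grip":50},{"linear":[0,0,0],"rotation":[-1,0,0],"grip":50}]'
python3 - <<'E'
from h import *
plan([459,371,300],down(94))
E
```

```text
lin [0.0359, 0.4806, 0.021] rot [-0.0001, -0.0017, 0.003] dist 144.7 rows>= 4.0
time_s: 31.13
eef_pos: [458.1, 372.2, 335.9]
ee_rot: [0.676, -0.203, 0.68, 0.201]
force: [0.3, -1.2, 0.2]
grip_width: 0.586
time_s: 31.55
eef_pos: [458.2, 371.2, 335.5]
ee_rot: [0.604, -0.364, 0.609, 0.363]
force: [-0.4, -0.8, 0.4]
grip_width: 0.587
lin [0.1183, -0.0029, 0.0015] rot [-1.1219, -0.011, -0.0093] dist 35.5 rows>= 5.0
```

```bash

python3 -m jog '[{"linear":[0.05,0,0],"rotation":[-0.25,0,0],"grip":45},{"linear":[0.1,0,0],"rotation":[-0.5,0,0],"grip":45},{"linear":[0.15,0,0],"rotation":[-0.75,0,0],"grip":45},{"linear":[0.2,0,0],"rotation":[-1,-0.01,-0.01],"grip":45},{"linear":[0.3,0,0],"rotation":[-1,-0.01,-0.01],"grip":45},{"linear":[0.4,0,0],"rotation":[-1,-0.01,-0.01],"grip":45},{"linear":[0.45,0,0],"rotation":[-1,-0.01,-0.01],"grip":45},{"linear":[0.45,0,0],"rotation":[-1,-0.01,-0.01],"grip":45}]'
python3 - <<'E'
from h import *
import pickle
c=calibration("wrist");p,d=capture("wrist"); cv2.imwrite("pics/w22.png",p[...,::-1]); pickle.dump((c,d),open("w22.pkl","wb"))
W=cloud(c,d); m=(abs(W[...,0]-467)<30)&(abs(W[...,1]-371)<30)&(W[...,2]>72)&(W[...,2]<82)
P=W[m]; print(P.mean(0),cv2.minAreaRect(P[:,:2].astype(np.float32)))
plan([459,370.5,56],down(94))
E
```

```text
time_s: 32.22
eef_pos: [456.2, 369.4, 197.0]
ee_rot: [0.497, -0.5, 0.502, 0.501]
force: [-0.2, 0.2, -0.3]
grip_width: 0.528
[465.78503986 370.72493849  76.64656587] ((466.89276123046875, 370.7549133300781), (45.37819290161133, 13.918599128723145), 4.414060115814209)
lin [0.478, -0.0078, 0.0034] rot [-0.1321, -0.0041, -0.0048] dist 143.4 rows>= 4.0
```

View pics/w22.png

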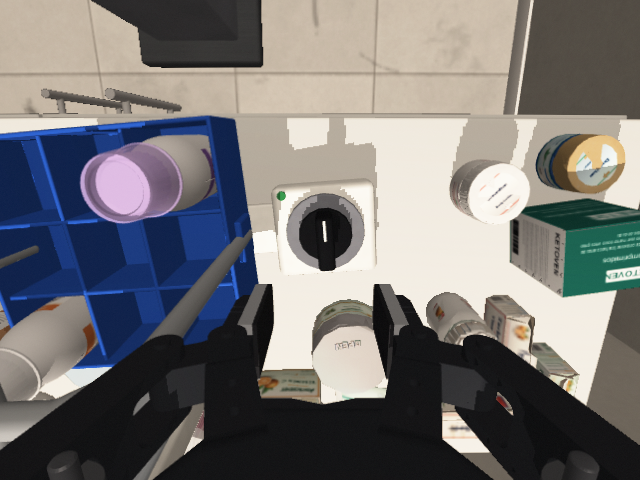

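The bar lies along 4.4°, unchanged from the stop. I descend, offset 8 mm toward the pointer so the hand's corner clears the carrier's upright while turning.

```bash

python3 -m jog '[{"linear":[0.08,-0.01,0.003],"rotation":[-0.13,-0.004,-0.005],"grip":45},{"linear":[0.17,-0.01,0.003],"rotation":[-0.146,-0.004,-0.005],"grip":45},{"linear":[0.26,-0.01,0.003],"rotation":[-0.146,-0.004,-0.005],"grip":45},{"linear":[0.35,-0.01,0.003],"rotation":[-0.146,-0.004,-0.005],"grip":45},{"linear":[0.41,-0.01,0.003],"rotation":[-0.146,-0.004,-0.005],"grip":45},{"linear":[0.41,-0.01,0.003],"rotation":[-0.146,-0.004,-0.005],"grip":45}]'
python3 - <<'E'
from h import *
c=calibration("wrist");p,d=capture("wrist"); cv2.imwrite("pics/w23.png",p[...,::-1])
plan([459.8,370.4,56],down(94.4)); print(sense()["force"])
E
```

```text
time_s: 32.77
eef_pos: [458.9, 369.8, 74.5]
ee_rot: [0.48, -0.518, 0.483, 0.519]
force: [-0.4, -0.9, -0.7]
grip_width: 0.528
lin [0.0689, 0.0002, 0.0007] rot [-0.0052, -0.0009, -0.0014] dist 20.7 rows>= 1.0
[-0.54263052 -0.02603846  0.70325009]
```

View pics/w23.png

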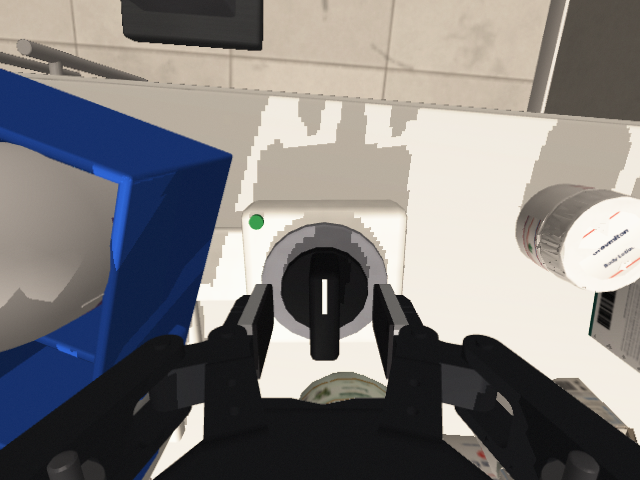

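Clear of the carrier, and the bar is centred. I descend and grip.

```bash

python3 -m jog '[{"linear":[0.035,0,0],"rotation":[-0.005,0,0],"grip":45},{"linear":[0.066,0,0],"rotation":[-0.005,0,0],"grip":45},{"linear":[0.066,0,0],"rotation":[-0.005,0,0],"grip":5},{"linear":[0.066,0,0],"rotation":[-0.005,0,0],"grip":5},{"linear":[0.066,0,0],"rotation":[-0.005,0,0],"grip":5},{"linear":[0.066,0,0],"rotation":[-0.005,0,0],"grip":5},{"linear":[0.066,0,0],"rotation":[-0.005,0,0],"grip":5},{"linear":[0.066,0,0],"rotation":[-0.005,0,0],"grip":5},{"linear":[0.066,0,0],"rotation":[-0.005,0,0],"grip":5}]' 40
cat > arc.py <<'E'
from h import *
s=sense(); z=rot().apply([0,0,1]); yaw=np.degrees(np.arctan2(z[1],z[0])); C=np.array([467.8,371]); r=8
print("yaw",yaw.round(1),s["eef_pos"].round(1),"F",s["force"].round(1),"T",s["wrist_torque"].round(2),"g",(s["grip_width"]*85.4).round(1))
for k in (0,7,14,21,28):
    y=yaw-k; a=np.radians(y+90); print(k,end=" "); plan([*(C+r*np.array([np.cos(a),np.sin(a)])),s["eef_pos"][2]],down(y))
E
python3 arc.py
```

```text
time_s: 33.57
eef_pos: [460.0, 370.5, 57.5]
ee_rot: [-0.481, 0.519, -0.48, -0.519]
force: [-0.3, 1.5, 4.6]
grip_width: 0.153Traceback (most recent call last):
  File "arc.py", line 3, in <module>
    print("yaw",yaw.round(1),s["eef_pos"].round(1),"F",s["force"].round(1),"T",s["wrist_torque"].round(2),"g",(s["grip_width"]*85.4).round(1))
                                                                                                              ^^^^^^^^^^^^^^^^^^^^^^^^^^^^
AttributeError: 'float' object has no attribute 'round'
```

```bash
sed -i 's/(s\["grip_width"\]\*85.4).round(1)/s["grip_width"]*85.4/' arc.py; python3 arc.py
```

```text
yaw 94.4 [460.  370.5  57.5] F [-0.3  1.5  4.6] T [ 0.25  0.16 -0.02] g 13.0458279392391
0 lin [-0.0, 0.0008, -0.0002] rot [-0.0, 0.0003, 0.0004] dist 0.2 rows>= 1.0
7 lin [0.0, 0.0006, 0.003] rot [0.2443, 0.0003, 0.0004] dist 0.9 rows>= 1.0
14 lin [0.0, -0.0, 0.0062] rot [0.4887, 0.0003, 0.0004] dist 1.9 rows>= 2.0
21 lin [0.0, -0.001, 0.0093] rot [0.733, 0.0003, 0.0004] dist 2.8 rows>= 3.0
28 lin [0.0, -0.0024, 0.0123] rot [0.9774, 0.0003, 0.0003] dist 3.8 rows>= 4.0
```

```bash

python3 -m jog '[{"linear":[0,0.001,0.0015],"rotation":[0.12,0,0],"grip":5},{"linear":[0,0.001,0.003],"rotation":[0.244,0,0],"grip":5},{"linear":[0,0,0.0046],"rotation":[0.366,0,0],"grip":5},{"linear":[0,0,0.006],"rotation":[0.489,0,0],"grip":5},{"linear":[0,-0.0005,0.0078],"rotation":[0.61,0,0],"grip":5},{"linear":[0,-0.001,0.0093],"rotation":[0.733,0,0],"grip":5},{"linear":[0,-0.002,0.011],"rotation":[0.86,0,0],"grip":5},{"linear":[0,-0.0024,0.0123],"rotation":[0.977,0,0],"grip":5},{"linear":[0,-0.0024,0.0123],"rotation":[0.977,0,0],"grip":5}]'
python3 arc.py | head -2
python3 -m jog '[{"linear":[0,0.001,0.0015],"rotation":[0.12,0,0],"grip":5},{"linear":[0,0.001,0.003],"rotation":[0.244,0,0],"grip":5},{"linear":[0,0,0.0046],"rotation":[0.366,0,0],"grip":5},{"linear":[0,0,0.006],"rotation":[0.489,0,0],"grip":5},{"linear":[0,-0.0005,0.0078],"rotation":[0.61,0,0],"grip":5},{"linear":[0,-0.001,0.0093],"rotation":[0.733,0,0],"grip":5},{"linear":[0,-0.002,0.011],"rotation":[0.86,0,0],"grip":5},{"linear":[0,-0.0024,0.0123],"rotation":[0.977,0,0],"grip":5},{"linear":[0,-0.0024,0.0123],"rotation":[0.977,0,0],"grip":5}]'
python3 arc.py | head -6
python3 - <<'E'
from h import *
p,d=capture("scene"); cv2.imwrite("pics/s4.png",cv2.resize(p[200:380,200:410,::-1],None,fx=3.3,fy=3.3))
E
```

```text
time_s: 34.32
eef_pos: [460.6, 374.0, 57.5]
ee_rot: [0.592, -0.387, 0.592, 0.386]
force: [-0.2, -0.8, 1.0]
grip_width: 0.152
yaw 66.3 [460.6 374.   57.5] F [-0.2 -0.8  1. ] T [-0.23 -0.05 -0.03] g 12.98195536266269
0 lin [-0.0, 0.0007, 0.0005] rot [0.0, -0.0004, 0.0008] dist 0.3 rows>= 1.0
time_s: 35.07
eef_pos: [462.7, 376.8, 57.5]
ee_rot: [0.668, -0.232, 0.668, 0.232]
force: [-1.3, -1.9, 2.8]
grip_width: 0.154
yaw 38.3 [462.7 376.8  57.5] F [-1.3 -1.9  2.8] T [-0.35  0.2  -0.02] g 13.189896387077354
0 lin [-0.0, 0.0011, 0.0013] rot [0.0, -0.0013, 0.0015] dist 0.5 rows>= 1.0
7 lin [-0.0, 0.0009, 0.0046] rot [0.2443, -0.0012, 0.0015] dist 1.4 rows>= 1.0
14 lin [-0.0, 0.0003, 0.0078] rot [0.4887, -0.0011, 0.0016] dist 2.3 rows>= 2.0
21 lin [-0.0, -0.0007, 0.0109] rot [0.733, -0.001, 0.0017] dist 3.3 rows>= 3.0
28 lin [-0.0, -0.002, 0.0139] rot [0.9774, -0.0009, 0.0017] dist 4.2 rows>= 4.0
```

View pics/s4.png

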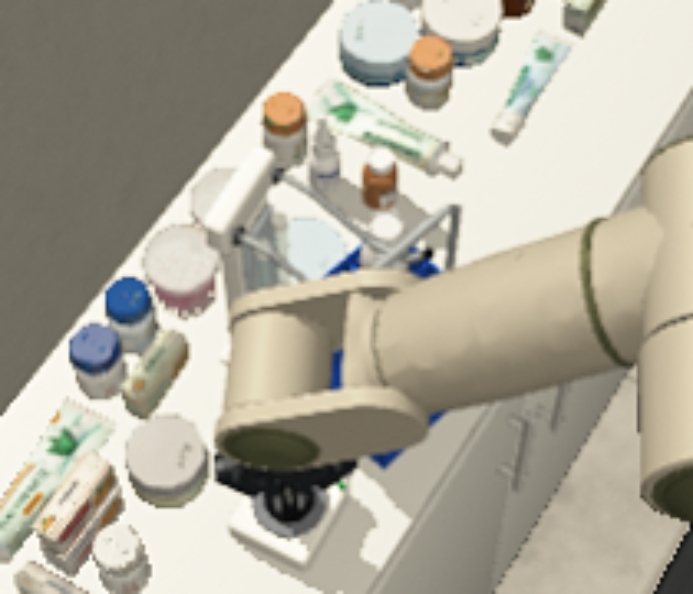

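The carrier seems shifted in this picture (bar end at (458,208), bottle_d's cap at (385,228)). The forearm may be pushing it. I measure.

```bash
python3 - <<'E'
from h import *
c=calibration("scene"); p,d=capture("scene"); W=cloud(c,d)
cv2.imwrite("pics/s5.png",cv2.resize(p[215:345,240:400,::-1],None,fx=5,fy=5,interpolation=cv2.INTER_CUBIC)[:600,:800]); np.save("s5W.npy",W)
m=(W[...,2]>245)&(W[...,2]<285)&(W[...,0]>400)&(W[...,0]<520)&(W[...,1]>100)&(W[...,1]<340)
for v,u in np.argwhere(m)[::4]: print(u,v,W[v,u].round(0),end="; ")
E
```

```text
334 262 [449. 138. 263.]; 338 262 [442. 127. 255.]; 336 263 [442. 139. 266.]; 302 264 [519. 203. 282.]; 335 264 [441. 146. 271.]; 301 265 [519. 208. 282.]; 331 265 [450. 154. 268.]; 335 265 [443. 142. 258.]; 301 266 [517. 211. 283.]; 305 266 [513. 197. 267.]; 332 266 [445. 157. 272.]; 303 267 [513. 207. 275.]; 328 267 [454. 164. 268.]; 332 267 [446. 153. 259.]; 307 268 [502. 203. 274.]; 330 268 [447. 164. 268.]; 307 269 [501. 205. 272.]; 328 269 [452. 168. 263.]; 307 270 [501. 204. 265.]; 326 270 [453. 177. 270.]; 307 271 [499. 207. 266.]; 311 271 [491. 198. 259.]; 326 271 [452. 179. 269.]; 309 272 [493. 205. 262.]; 322 272 [461. 186. 264.]; 326 272 [450. 181. 266.]; 313 273 [483. 199. 258.]; 323 273 [455. 190. 270.]; 312 274 [482. 207. 264.]; 316 274 [476. 194. 251.]; 323 274 [455. 191. 266.]; 315 275 [474. 204. 261.]; 319 275 [463. 200. 265.]; 323 275 [453. 193. 264.]; 316 276 [472. 200. 251.]; 320 276 [460. 198. 260.]; 330 276 [429. 195. 284.]; 319 277 [459. 205. 264.]; 323 277 [451. 197. 260.]; 327 277 [436. 201. 280.]; 317 278 [462. 211. 266.]; 321 278 [454. 202. 259.]; 325 278 [442. 201. 269.]; 329 278 [429. 201. 281.]; 316 279 [463. 216. 266.]; 322 279 [452. 200. 252.]; 326 279 [438. 201. 266.]; 316 280 [461. 218. 265.]; 313 281 [466. 227. 267.]; 290 282 [517. 269. 277.]; 290 283 [515. 273. 279.]; 291 284 [511. 273. 277.]; 301 306 [448. 318. 282.];
```

View pics/s5.png

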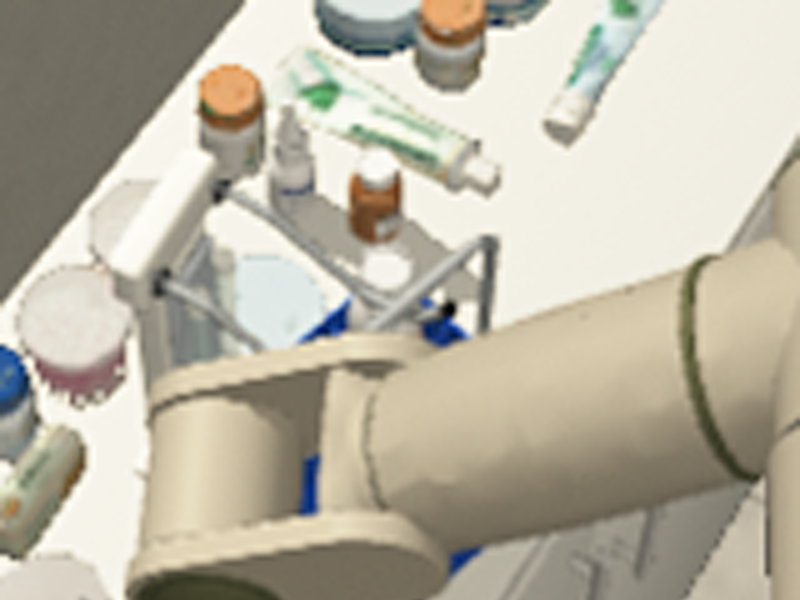

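The bar now runs from about (447,138) to (466,227), so the carrier is yawed about -12° because the wrist housing brushed the upright. It is still hooked, with its middle near (464,220). I finish the turn (the hand moves away in +y), then check and reseat it if needed.

```bash

python3 -m jog '[{"linear":[0,0.001,0.003],"rotation":[0.12,0,0],"grip":5},{"linear":[0,0.001,0.0046],"rotation":[0.244,0,0],"grip":5},{"linear":[0,0,0.006],"rotation":[0.366,0,0],"grip":5},{"linear":[0,0,0.0078],"rotation":[0.489,0,0],"grip":5},{"linear":[0,-0.0005,0.0093],"rotation":[0.61,0,0],"grip":5},{"linear":[0,-0.001,0.011],"rotation":[0.733,0,0],"grip":5},{"linear":[0,-0.0015,0.0125],"rotation":[0.86,0,0],"grip":5},{"linear":[0,-0.002,0.014],"rotation":[0.977,0,0],"grip":5},{"linear":[0,-0.002,0.014],"rotation":[0.977,0,0],"grip":5}]'
python3 arc.py | head -1
python3 -m jog '[{"linear":[0,0.001,0.003],"rotation":[0.12,0,0],"grip":5},{"linear":[0,0.001,0.0046],"rotation":[0.244,0,0],"grip":5},{"linear":[0,0,0.006],"rotation":[0.366,0,0],"grip":5},{"linear":[0,0,0.0078],"rotation":[0.489,0,0],"grip":5},{"linear":[0,-0.0005,0.0093],"rotation":[0.61,0,0],"grip":5},{"linear":[0,-0.001,0.011],"rotation":[0.733,0,0],"grip":5},{"linear":[0,-0.0015,0.0125],"rotation":[0.86,0,0],"grip":5},{"linear":[0,-0.002,0.014],"rotation":[0.977,0,0],"grip":5},{"linear":[0,-0.002,0.014],"rotation":[0.977,0,0],"grip":5}]'
python3 arc.py | head -6
```

```text
time_s: 35.92
eef_pos: [465.9, 378.3, 57.4]
ee_rot: [0.704, -0.065, 0.705, 0.064]
force: [-2.5, -4.5, 4.3]
grip_width: 0.153
yaw 10.5 [465.9 378.3  57.4] F [-2.5 -4.5  4.3] T [-0.7   0.55 -0.02] g 13.08397432875396
time_s: 36.67
eef_pos: [469.4, 378.1, 57.4]
ee_rot: [0.698, 0.107, 0.7, -0.109]
force: [-5.0, -3.6, 5.0]
grip_width: 0.154
yaw -17.6 [469.4 378.1  57.4] F [-5.  -3.6  5. ] T [-0.47  0.75 -0.01] g 13.187043036057764
0 lin [-0.0, 0.0025, 0.0019] rot [0.0, -0.0046, 0.0088] dist 0.9 rows>= 1.0
7 lin [-0.0, 0.0023, 0.0052] rot [0.2444, -0.0041, 0.0091] dist 1.7 rows>= 1.0
14 lin [-0.0, 0.0017, 0.0084] rot [0.4887, -0.0035, 0.0093] dist 2.6 rows>= 2.0
21 lin [-0.0, 0.0007, 0.0115] rot [0.733, -0.003, 0.0096] dist 3.4 rows>= 3.0
28 lin [-0.0, -0.0006, 0.0144] rot [0.9774, -0.0024, 0.0098] dist 4.3 rows>= 4.0
```

```bash

python3 -m jog '[{"linear":[0,0.002,0.003],"rotation":[0.12,0,0],"grip":5},{"linear":[0,0.002,0.005],"rotation":[0.244,0,0],"grip":5},{"linear":[0,0.002,0.007],"rotation":[0.366,0,0],"grip":5},{"linear":[0,0.0015,0.0084],"rotation":[0.489,0,0],"grip":5},{"linear":[0,0.001,0.01],"rotation":[0.61,0,0],"grip":5},{"linear":[0,0.0007,0.0115],"rotation":[0.733,0,0],"grip":5},{"linear":[0,0,0.013],"rotation":[0.82,0,0],"grip":5},{"linear":[0,0,0.013],"rotation":[0.87,0,0],"grip":5},{"linear":[0,0,0.013],"rotation":[0.87,0,0],"grip":5}]'
python3 arc.py | head -6
```

```text
time_s: 37.42
eef_pos: [472.2, 376.6, 57.4]
ee_rot: [0.658, 0.253, 0.661, -0.258]
force: [-4.9, -3.2, 5.5]
grip_width: 0.151
yaw -42.4 [472.2 376.6  57.4] F [-4.9 -3.2  5.5] T [-0.47  0.95 -0.06] g 12.88170104780921
0 lin [-0.0, 0.0031, 0.0017] rot [0.0, -0.0027, 0.0149] dist 1.1 rows>= 1.0
7 lin [-0.0, 0.0029, 0.005] rot [0.2444, -0.0018, 0.015] dist 1.7 rows>= 1.0
14 lin [-0.0, 0.0023, 0.0082] rot [0.4887, -0.0009, 0.0151] dist 2.6 rows>= 2.0
21 lin [-0.0, 0.0013, 0.0113] rot [0.733, 0.0, 0.0152] dist 3.4 rows>= 3.0
28 lin [-0.0, -0.0, 0.0143] rot [0.9774, 0.001, 0.0152] dist 4.3 rows>= 4.0
```

```bash

python3 -m jog '[{"linear":[0,0.003,0.003],"rotation":[0.06,0,0],"grip":5},{"linear":[0,0.003,0.004],"rotation":[0.12,0,0],"grip":5},{"linear":[0,0.003,0.004],"rotation":[0.15,0,0],"grip":5},{"linear":[0,0.003,0.004],"rotation":[0.15,0,0],"grip":5}]'
python3 arc.py | head -1
```

```text
time_s: 37.75
eef_pos: [472.3, 376.4, 57.4]
ee_rot: [0.648, 0.275, 0.652, -0.282]
force: [-8.1, -2.2, 6.6]
grip_width: 0.153
yaw -46.4 [472.3 376.4  57.4] F [-8.1 -2.2  6.6] T [-0.08  1.22  1.41] g 13.102038760164575
```

The torque rose to 1.4 N m, so the clockwise stop is reached. I open, sidestep in +y off the upright and rise.

```bash

python3 -m jog '[{"linear":[0,0,0],"rotation":[0,0,0],"grip":50},{"linear":[0,0,0],"rotation":[0,0,0],"grip":50},{"linear":[0,0,0],"rotation":[0,0,0],"grip":50},{"linear":[0,0,0],"rotation":[0,0,0],"grip":50},{"linear":[0,0,0],"rotation":[0,0,0],"grip":50}]'
python3 - <<'E'
from h import *
R0=rot()
for v in ([0,12,0],[0,12,30],[0,30,70],[0,30,200]): print(v,(R0.inv().apply(v)/300).round(3))
print(sense()["force"],sense()["wrist_torque"])
E
```

```text
time_s: 38.17
eef_pos: [472.4, 376.4, 57.4]
ee_rot: [0.648, 0.275, 0.652, -0.282]
force: [0.1, -0.6, 0.1]
grip_width: 0.586
[0, 12, 0] [-0.     0.028 -0.029]
[0, 12, 30] [-0.1    0.027 -0.029]
[0, 30, 70] [-0.234  0.067 -0.073]
[0, 30, 200] [-0.667  0.062 -0.073]
[ 0.07994364 -0.56471513  0.05516533] [ 0.00849887 -0.0380411  -0.0086029 ]
```

```bash

python3 -m jog '[{"linear":[0,0.014,-0.014],"rotation":[0,0,0],"grip":50},{"linear":[0,0.028,-0.029],"rotation":[0,0,0],"grip":50},{"linear":[-0.03,0.028,-0.029],"rotation":[0,0,0],"grip":50},{"linear":[-0.1,0.028,-0.029],"rotation":[0,0,0],"grip":50},{"linear":[-0.2,0.067,-0.073],"rotation":[0,0,0],"grip":50},{"linear":[-0.33,0.067,-0.073],"rotation":[0,0,0],"grip":50},{"linear":[-0.46,0.067,-0.073],"rotation":[0,0,0],"grip":50},{"linear":[-0.59,0.067,-0.073],"rotation":[0,0,0],"grip":50},{"linear":[-0.72,0.067,-0.073],"rotation":[0,0,0],"grip":50},{"linear":[-0.85,0.067,-0.073],"rotation":[0,0,0],"grip":50},{"linear":[-0.95,0.067,-0.073],"rotation":[0,0,0],"grip":50},{"linear":[-0.95,0.067,-0.073],"rotation":[0,0,0],"grip":50},{"linear":[-0.95,0.067,-0.073],"rotation":[0,0,0],"grip":50}]'
python3 - <<'E'
from h import *
import pickle
c=calibration("wrist");p,d=capture("wrist"); cv2.imwrite("pics/w24.png",p[...,::-1]); pickle.dump((c,d),open("w24.pkl","wb"))
c=calibration("scene"); p,d=capture("scene"); W=cloud(c,d)
cv2.imwrite("pics/s6.png",cv2.resize(p[200:380,200:410,::-1],None,fx=3.3,fy=3.3)); np.save("s6W.npy",W)
m=(W[...,2]>258)&(W[...,2]<276)&(W[...,0]>420)&(W[...,0]<500)&(W[...,1]>100)&(W[...,1]<350)
for v,u in np.argwhere(m)[::4]: print(u,v,W[v,u].round(0),end="; ")
E
```

```text
time_s: 39.25
eef_pos: [474.3, 408.0, 344.1]
ee_rot: [0.649, 0.276, 0.651, -0.28]
force: [-0.5, 0.8, -1.2]
grip_width: 0.587
```

View pics/s6.png

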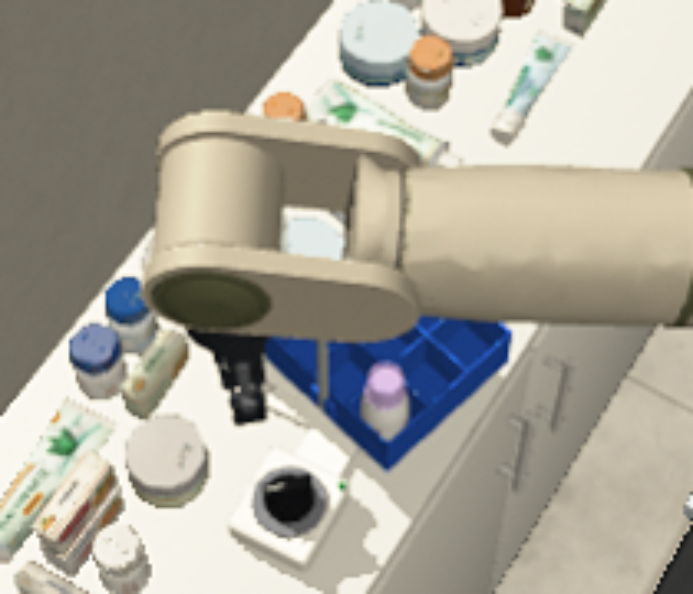

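View pics/w24.png

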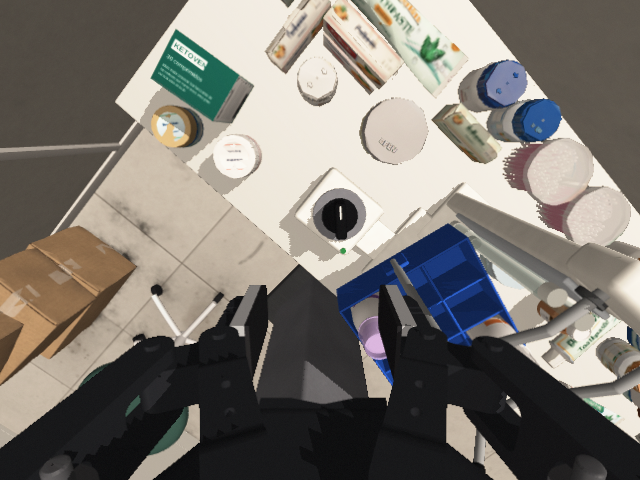

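The carrier is yawed but still hung, and the knob bar has turned. I go above the carrier for a measured look.

```bash

python3 - <<'E'
from h import *
R0=rot(); s=sense(); print((R0.inv().apply(np.array([455,215,375])-s["eef_pos"])/300).round(3))
E

```

```text
[-0.108 -0.49   0.421]
```

```bash

python3 -m jog '[{"linear":[-0.1,0,0],"rotation":[-0.2,0,0],"grip":50},{"linear":[-0.108,-0.1,0.09],"rotation":[-0.45,0,0],"grip":50},{"linear":[-0.108,-0.2,0.17],"rotation":[-0.7,0,0],"grip":50},{"linear":[-0.108,-0.3,0.26],"rotation":[-0.85,0,0],"grip":50},{"linear":[-0.108,-0.4,0.34],"rotation":[-0.85,0,0],"grip":50},{"linear":[-0.108,-0.49,0.42],"rotation":[-0.85,0,0],"grip":50},{"linear":[-0.108,-0.49,0.42],"rotation":[-0.85,0,0],"grip":50},{"linear":[-0.108,-0.49,0.42],"rotation":[-0.85,0,0],"grip":50}]'
python3 -m jog '[{"linear":[0,0,0],"rotation":[-0.2,0,0],"grip":50},{"linear":[0,0,0],"rotation":[-0.45,0,0],"grip":50},{"linear":[0,0,0],"rotation":[-0.6,0,0],"grip":50},{"linear":[0,0,0],"rotation":[-0.6,0,0],"grip":50}]'
python3 - <<'E'
from h import *
import pickle
c=calibration("wrist");p,d=capture("wrist"); cv2.imwrite("pics/w25.png",p[...,::-1]); pickle.dump((c,d),open("w25.pkl","wb"))
print(sense()["joints"].round(2))
E
```

```text
time_s: 40.02
eef_pos: [454.6, 214.2, 374.4]
ee_rot: [0.69, 0.133, 0.697, -0.139]
force: [0.9, -0.1, -0.0]
grip_width: 0.582
time_s: 40.35
eef_pos: [454.5, 215.3, 373.3]
ee_rot: [0.702, 0.026, 0.711, -0.032]
force: [-0.4, 0.5, 0.1]
grip_width: 0.584
[ 0.21  0.22  1.26 -0.    1.68  0.3 ]
```

View pics/w25.png

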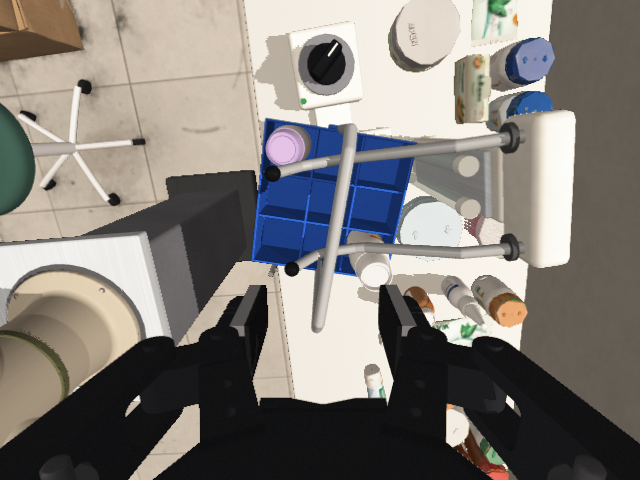

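```bash

python3 - <<'E'
from h import *
import pickle
c,d=pickle.load(open("w25.pkl","rb")); W=cloud(c,d)
u,v=np.meshgrid(np.arange(640),np.arange(480))
# pixels near line (348,128)-(318,325)
t=(v-128)/(325-128); uc=348-30*t
m=(abs(u-uc)<6)&(t>-0.03)&(t<1.02)&(W[...,2]>255)&(W[...,2]<280); P=W[m]
A=np.polyfit(P[:,1]-220,P[:,0],1); print(len(P),"yext",P[:,1].min(),P[:,1].max(),"mid",(P[:,1].min()+P[:,1].max())/2,A,np.degrees(np.arctan(-A[0])))
ym=(P[:,1].min()+P[:,1].max())/2; mid=np.array([A[1]+A[0]*(ym-220),ym])
B=P[(P[:,1]<ym-40)]; B2=P[P[:,1]>ym+40]; print("z top ends",np.percentile(B[:,2],90),np.percentile(B2[:,2],90))
a=np.radians(4.2); seat=np.array([463.8,233]); e=mid-seat; print("mid",mid,"in stand",[e[0]*np.cos(a)+e[1]*np.sin(a),-e[0]*np.sin(a)+e[1]*np.cos(a)])
K=W[(abs(W[...,0]-467)<30)&(abs(W[...,1]-371)<30)&(W[...,2]>72)&(W[...,2]<82)]; print("knob",cv2.minAreaRect(K[:,:2].astype(np.float32)))
for (x,y) in ((425,285),(515,180)):
  pass
m=(W[...,2]>175)&(W[...,2]<203)&(W[...,0]>370)&(W[...,0]<540)&(W[...,1]>130)&(W[...,1]<320)
n,l,st,ce=cv2.connectedComponentsWithStats(m.astype(np.uint8))
for i in range(1,n):
    if st[i,4]>60: Q=W[l==i]; print("cap",Q.mean(0).round(1),st[i,4])
E
```

```text
2222 yext 129.8390511335305 292.8820772620152 mid 211.36056419777282 [2.29574950e-01 4.61555484e+02] -12.929632386631143
z top ends 268.09180306659437 270.04640004801274
mid [459.57208574 211.3605642 ] in stand [np.float64(-5.801393368199731), np.float64(-21.27167778628108)]
knob ((467.4531555175781, 370.8055419921875), (44.87753677368164, 14.165267944335938), 46.90407943725586)
cap [420.8 278.8 188.7] 1032
cap [499.3 149.3 189.9] 1002
```

The knob bar is at 46.9°, which is 137.5° = 2.4 rad from off. The handle is at (-6,-21) mm in the seat frame, within limits, with its ends level. I back the arm off and verify that it is still.

```bash

python3 -m jog '[{"linear":[-0.05,0,-0.05],"rotation":[0,0,0],"grip":50},{"linear":[-0.05,-0.1,-0.12],"rotation":[0,0,0],"grip":50},{"linear":[-0.05,-0.22,-0.17],"rotation":[0,0,0],"grip":50},{"linear":[-0.05,-0.35,-0.2],"rotation":[0,0,0],"grip":50},{"linear":[-0.05,-0.45,-0.2],"rotation":[0,0,0],"grip":50},{"linear":[-0.05,-0.55,-0.2],"rotation":[0,0,0],"grip":50},{"linear":[-0.05,-0.65,-0.2],"rotation":[0,0,0],"grip":50},{"linear":[-0.05,-0.65,-0.2],"rotation":[0,0,0],"grip":50},{"linear":[-0.05,-0.65,-0.2],"rotation":[0,0,0],"grip":50},{"linear":[-0.05,-0.65,-0.2],"rotation":[0,0,0],"grip":50}]'
cat > chk.py <<'E'
from h import *
c=calibration("scene"); p,d=capture("scene"); W=cloud(c,d)
cv2.imwrite("pics/s7.png",cv2.resize(p[200:440,190:420,::-1],None,fx=2.5,fy=2.5,interpolation=cv2.INTER_CUBIC))
m=(W[...,2]>255)&(W[...,2]<276)&(W[...,0]>425)&(W[...,0]<495)&(W[...,1]>115)&(W[...,1]<310)
P=W[m]; print(P[:,1].min(),P[:,1].max(),P.mean(0))
E
python3 chk.py; python3 -m jog '[{"linear":[0,0,0],"rotation":[0,0,0],"grip":50},{"linear":[0,0,0],"rotation":[0,0,0],"grip":50},{"linear":[0,0,0],"rotation":[0,0,0],"grip":50},{"linear":[0,0,0],"rotation":[0,0,0],"grip":50},{"linear":[0,0,0],"rotation":[0,0,0],"grip":50},{"linear":[0,0,0],"rotation":[0,0,0],"grip":50}]'; python3 chk.py
```

```text
time_s: 41.23
eef_pos: [378.1, 26.9, 390.7]
ee_rot: [0.702, 0.029, 0.711, -0.034]
force: [-0.4, 0.2, 1.3]
grip_width: 0.582
129.78784018109752 291.583547472095 [462.60628392 223.30609536 265.14801579]
time_s: 41.78
eef_pos: [378.1, 27.2, 390.7]
ee_rot: [0.702, 0.028, 0.711, -0.033]
force: [0.2, -0.2, 0.8]
grip_width: 0.586
132.6962160625119 296.5347847092594 [462.98841171 225.03841779 265.41186623]
```

View pics/s7.png

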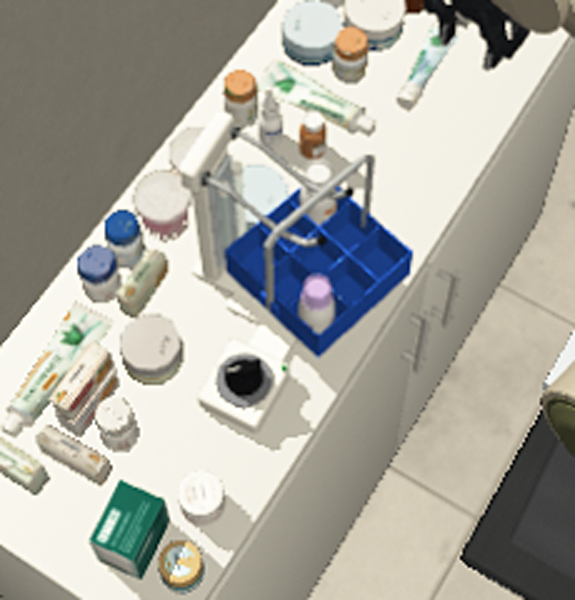

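The carrier hangs still on both arms with both bottles standing, and the bystanders are in place. Two views put the handle 18-21 mm off in y, limit 30. I hand in.

```bash
python3 -c "
from rig import finish_job
print(finish_job())"
```

```text
the job is handed in; nothing more can be done
None
```

I finished every step and handed the job in, but the wrist housing brushed the hung carrier late on. No verdict was reported.

**What was done:**
- **Timer off:** I turned the knob anticlockwise to its stop. The torque jumped there and the pointer ended facing the front.
- **Bottles:** Only two syrup bottles were present, bottle_b (lilac cup) and bottle_d (whitish cup). Both stand in diagonal corner compartments. The carrier was knocked to about (472, 84) partway through, so I located it again before placing bottle_d.
- **Hanging:** I hung the carrier on both hook arms and let go with the timer still off.
- **Timer full:** I turned the knob clockwise to its end stop.

**Last checks:**
- **Timer:** the knob bar was 137.5° (2.4 rad) from off.
- **Carrier:** both ends of the bar were about level at seat height. It hung still within camera accuracy in two pictures 0.6 s apart.
- **Arm and other goods:** the arm was well clear. By eye, no bystander I could see had moved; I did not measure them.

**What went wrong:** while turning the timer on, the wrist housing appears to have brushed the carrier's upright. The carrier ended yawed about 17° to the stand. Its handle is about 6 mm (x) and 18–21 mm (y) from the seat, against limits of 32 and 30 mm. I left it there rather than grip it again. I could not read the force of that contact, so I don't know whether it stayed under the 40 N limit.

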